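# Program the data modules in the dock and tray them

### The job

Slide every data module waiting on the bench down into a well of the programming dock until it is fully home. With all of them in, press the three keys on the panel one at a time, fully down, from the largest to the smallest; then lift the modules out again and stand them upright on the floor of the grey tray, leaving the other things on the bench where they are.

Things in the scene. Friction and masses are not known exactly. Their poses are not given: they have to be found in the camera images.
- module0: A data module: aluminium block with a dark steel foot and a black plate on top, 44 mm (its x) x 64 mm (its y) x 68 mm tall, 0.2 to 0.4 kg, bottom-heavy; the lowest 5 mm tapers to 40 x 60 mm as a lead-in. Origin at the centre of its underside, z up. All are alike, fit either way round and stand loose on the bench at first; two or three are present (an absent one is None).
- module1: A data module: aluminium block with a dark steel foot and a black plate on top, 44 mm (its x) x 64 mm (its y) x 68 mm tall, 0.2 to 0.4 kg, bottom-heavy; the lowest 5 mm tapers to 40 x 60 mm as a lead-in. Origin at the centre of its underside, z up. All are alike, fit either way round and stand loose on the bench at first; two or three are present (an absent one is None).
- module2: A data module: aluminium block with a dark steel foot and a black plate on top, 44 mm (its x) x 64 mm (its y) x 68 mm tall, 0.2 to 0.4 kg, bottom-heavy; the lowest 5 mm tapers to 40 x 60 mm as a lead-in. Origin at the centre of its underside, z up. All are alike, fit either way round and stand loose on the bench at first; two or three are present (an absent one is None).
- dock: The programming dock: a black block fixed to the bench, 88 mm (x) x 256 mm (y) x 45 mm tall, with three rectangular wells in a row along its y, open at the top. Origin at the centre of its underside.
- well0 (a point): Centre of the floor of one dock well, 38 mm below the dock's top and 7 mm above the bench. Axes as the dock's: the well is 46 mm (x) x 66 mm (y), 1 mm clearance all round a module. A fully seated module has its underside on this point, its y along the dock's y, and 30 mm of it stands proud. Wells are 78 mm apart along the dock's y; this one is at y = -78 mm of the dock.
- well1 (a point): Centre of the floor of one dock well, 38 mm below the dock's top and 7 mm above the bench. Axes as the dock's: the well is 46 mm (x) x 66 mm (y), 1 mm clearance all round a module. A fully seated module has its underside on this point, its y along the dock's y, and 30 mm of it stands proud. Wells are 78 mm apart along the dock's y; this one is at y = 0 mm of the dock.
- well2 (a point): Centre of the floor of one dock well, 38 mm below the dock's top and 7 mm above the bench. Axes as the dock's: the well is 46 mm (x) x 66 mm (y), 1 mm clearance all round a module. A fully seated module has its underside on this point, its y along the dock's y, and 30 mm of it stands proud. Wells are 78 mm apart along the dock's y; this one is at y = 78 mm of the dock.
- panel: The key panel: a low grey block with a black face fixed to the bench, 80 mm (x) x 200 mm (y) x 30 mm tall, with three round white push keys on top in one row, 64 mm apart, in any order. Origin at the centre of its underside.
- key_big (a joint): Travel of the largest key: 0 up, 0.006 m fully down. Spring key, about 1.2 N to start and 4 N fully down; it comes up again when let go. It counts as pressed beyond 0.004 m.
- key_big_top (a point): Centre of the top of the largest key, 42 mm across, 52 mm above the bench when up, 10 mm proud of its steel collar (collar 58 mm across).
- key_mid (a joint): Travel of the middle-sized key: 0 up, 0.006 m fully down. Spring key, about 1.2 N to start and 4 N fully down; it comes up again when let go. It counts as pressed beyond 0.004 m.
- key_mid_top (a point): Centre of the top of the middle-sized key, 30 mm across, 52 mm above the bench when up, 10 mm proud of its steel collar (collar 46 mm across).
- key_small (a joint): Travel of the smallest key: 0 up, 0.006 m fully down. Spring key, about 1.2 N to start and 4 N fully down; it comes up again when let go. It counts as pressed beyond 0.004 m.
- key_small_top (a point): Centre of the top of the smallest key, 20 mm across, 52 mm above the bench when up, 10 mm proud of its steel collar (collar 36 mm across).
- tray: The finished-goods tray: a grey open tray fixed to the bench, outside 126 mm (its x) x 280 mm (its y) x 35 mm tall, walls and floor 5 mm. Origin at the centre of its underside, so the inner floor is 5 mm above the bench; it holds three modules in a row along its y.
- remote: Bystander, not part of the job: a black hand control, 45 x 115 x 20 mm, lying flat. Origin at the centre of its underside.
- spool: Bystander, not part of the job: a steel solder spool, 60 mm across, 40 mm tall. Origin at the centre of its underside.
- board: Bystander, not part of the job: a bare green circuit board, 70 x 100 mm. Origin at the centre of its underside.
- tweezers: Bystander, not part of the job: steel tweezers, 130 mm long, lying flat. Origin at the centre of its underside.
- notes: Bystander, not part of the job: a white pad, 60 x 80 x 12 mm. Origin at the centre of its underside.
- driver: Bystander, not part of the job: a screwdriver, 150 mm long, lying flat. Origin at the centre of its underside.
- flux: Bystander, not part of the job: a small jar, 48 mm across, 70 mm tall. Origin at the centre of its underside.
Not all that is in view belongs to the job. Leave any red look-alike of the module1 alone.

How it is judged:
By the outcome, as a careful person would: the job done as asked, in the order asked, and still so for the second after the job is handed in, with the robot touching nothing.
Of module0, module1, module2 only 2 to 3 are there at a start; the rules pass over those that are not, and their reading is None.
At some moment in a run one of module0, module1, module2 may be knocked a few centimetres aside while the robot is not near it.
It also fails if it takes over 210 s, if anything falls off the work surface, if the arm or the gripper's body presses on something with over 40 N, if the wrist force passes 120 N, or if a joint passes its speed limit or range.

### The arm

A 7-joint arm with a two-finger parallel gripper is mounted at the origin on the work surface. World frame = base frame: x ahead of the robot, y to its left, z up, the work surface at z = 0. Lengths are in m, angles in rad, forces in N, time in s.
With the tool pointing down it reaches from about 0.425 to 0.925 m from the base axis. Payload 6.8 kg.
Tool frame: the origin (TCP) lies midway between the tips of the shut fingers; the grasp point (between the pads) lies 19 mm behind it; z points along the fingers, x is the direction in which the jaws open and shut, and the axes are right-handed (so a half turn about z gives the same grasp; the last joint's range is limited). The gripper opens to 85 mm and grips with 20 to 120 N. Pads are 22 mm wide; open, the fingers measure 114 mm over their backs; the gripper's body (76 mm by 85 mm) begins 54 mm behind the grasp point. The pads swing forward as they close: fully open they stand 13 mm farther back than shut.
Start: joints at [-1.27, 0.477, 0.022, 1.555, -0.011, 1.109, -0.083], TCP at [0.268, 0.619, 0.231] pointing down, gripper open.
Joint ranges: [-2.96, 2.96], [-0.34, 2.1], [-1.41, 1.46], [0.24, 2.44], [-1.37, 4.51], [0.17, 1.92], [-2.96, 2.96]. Speed limits (rad/s): [2.39, 2.39, 3.14, 3.14, 3.14, 3.14, 3.14].

### API

Orientations are given as a rotation vector (axis times angle).
In Python, from bench import r gives the robot as it stands. The module is installed in compiled form; this text tells all that it offers.
- The arm moves only by the shell command python3 -m pendant 'ROWS' [OPENING] [FORCE]. ROWS is text: rows parted by semicolons, each of 4 numbers parted by spaces: the shift along the tool's x, y, z in cm, then the turn about the tool's z in degrees. A call has 1 to 8 rows; each row shifts and turns the pose as measured when the row begins, along the tool's axes as they then stand; what a row does not reach is not made up. A row lasts 1/12 s, in which the tool goes at most 41.7 mm and 7.16 degrees, less where a joint would pass 70% of its speed; a pose out of reach is approached as far as the arm can. A call with a gripper value outside its range is refused whole. OPENING is the closure in counts, from 0 (fully open) to 255 (shut), set as the call begins (- or left out, the last holds). The fingers move at their own pace and stop on an object; FORCE is the grip in N (left out, the last holds). Time passes only in rows, so rows that do not move let the fingers close. It gives the time, the measured TCP pose, the force and the opening at its end, in the units of the state.
- r.get_obs(): the state, without advancing time (a new reading comes with each control period).
- r.grab_frame(name): name is "scene" or "side" or "wrist"; returns a dict with "color" (420x560x3 uint8, red, green, blue), "fx", "fy", "cx", "cy" (pixels), "R" (3x3) and "t" (3): a world point X has camera coordinates R X + t; the wrist camera has in their place "hand_eye" (4x4, takes a point from camera to tool coordinates, whose origin is the TCP and whose axes are the tool frame's). Camera axes: x right, y down, z forward; pixel columns grow to the right and rows downward; lengths in m; the calibration is good to about 2 mm. A picture is of the moment at which its call begins: read the wrist's pose just before it. There is no depth.
- r.hand_in(): hands the job in, once; it reports no verdict.
The state is a dict: "clock": time; "joints": joint angles; "qvel": joint speeds; "tau": joint torques, N m; "tcp_pos": TCP position; "orientation": TCP orientation; "contact_force": force on the tool from outside, world axes, zero at the start; "moment": the same for the moment, N m; "grip_width": finger opening in m.
Only numpy, scipy, OpenCV 4.12 (cv2) and the standard library are available. Lean on these libraries where they do the work, as an engineer would, in place of code of your own. Each camera call takes 0.05 s, during which the arm holds its last target.

## Working session

There is one attempt and no reset: what is moved stays moved. The work goes in short steps, Python scripts to look and compute and a shell command to move; the robot and the scene stay as the last step left them, time stands still between calls to the robot, and variables do not carry over. Pictures are saved under pics/ and viewed, and the job is handed in when it is done.

```bash
mkdir -p pics; python3 - <<'E'
from bench import r
import cv2
o=r.get_obs(); print(o)
for n in("scene","side","wrist"):
    f=r.grab_frame(n); cv2.imwrite(f"pics/{n}0.png",f["color"][:,:,::-1])
    print(n,{k:v for k,v in f.items() if k!="color"})
E
```

```text
{'clock': 0.0, 'joints': array([-1.27008629,  0.47780368,  0.02236702,  1.55647803, -0.01151652,
        1.10928631, -0.08307492]), 'qvel': array([-0.00012874,  0.00080041, -0.00179872, -0.00090941, -0.00058923,
       -0.0003751 , -0.00115313]), 'tau': array([-3.33329326e-04, -5.96457553e+01,  1.60777129e+00, -2.81191170e+01,
        1.23619032e-02,  9.45069100e-03, -2.67013078e-06]), 'tcp_pos': array([0.26811081, 0.61881222, 0.23031262]), 'orientation': array([ 2.62516054e+00,  1.72367885e+00, -2.30084726e-03]), 'contact_force': array([-0.1392704 , -0.04585486, -0.59850382]), 'moment': array([ 0.00116606, -0.0060543 , -0.04019733]), 'grip_width': 0.08566441659549474}
scene {'fx': 418.64462549733884, 'fy': 418.64462549733884, 'cx': 277.6404375384326, 'cy': 202.4724931292087, 'R': array([[ 0.33943995,  0.94046895,  0.01728226],
       [ 0.66334756, -0.22631238, -0.71326904],
       [-0.6668962 ,  0.25357615, -0.70067724]]), 't': array([-0.14256586, -0.35312817,  1.5133408 ])}
side {'fx': 542.2941266484668, 'fy': 542.2941266484668, 'cx': 286.32455962866464, 'cy': 210.28036665446317, 'R': array([[ 0.75802918, -0.6519798 ,  0.01772317],
       [-0.29275451, -0.36440427, -0.88402733],
       [ 0.58282636,  0.66492998, -0.4670991 ]]), 't': array([-0.43941596,  0.21366836,  1.36552156])}
wrist {'fx': 313.7560252818965, 'fy': 313.7560252818965, 'cx': 284.0292891622296, 'cy': 205.34591006742716, 'hand_eye': array([[ 9.99999232e-01, -1.08445747e-03,  5.99720825e-04,
         2.51058726e-04],
       [ 8.82701761e-04,  9.62997915e-01,  2.69507397e-01,
        -6.92868659e-02],
       [-8.69799214e-04, -2.69506661e-01,  9.62998132e-01,
        -1.41845069e-01],
       [ 0.00000000e+00,  0.00000000e+00,  0.00000000e+00,
         1.00000000e+00]])}
```

View pics/scene0.png

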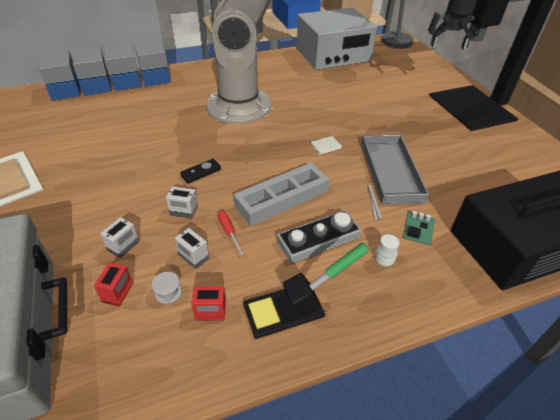

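View pics/side0.png

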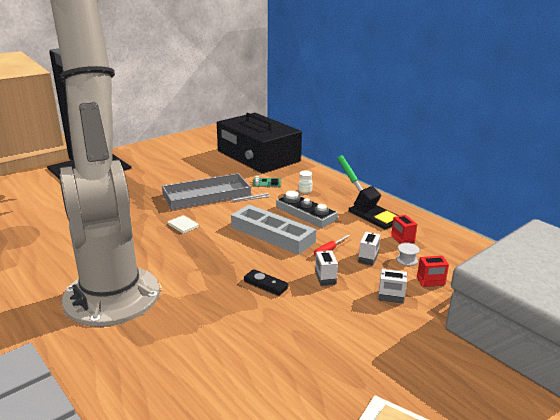

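View pics/wrist0.png

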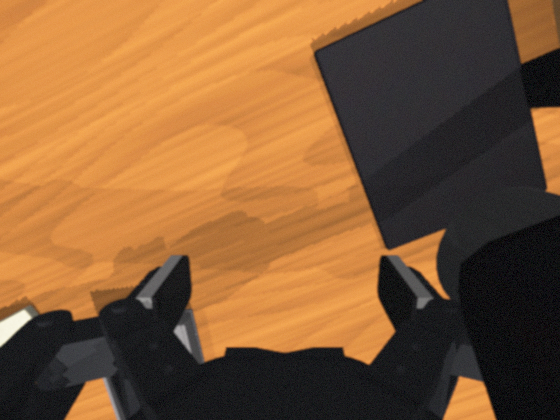

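The candidates in the scene view are silver blocks at (182,203), (120,237) and (192,247), and red look-alikes at (114,284) and (209,302). The silver ones match the description, so I'll enlarge crops to check and measure.

```bash
python3 - <<'E'
import cv2
a=cv2.imread("pics/scene0.png")
cv2.imwrite("pics/c1.png",cv2.resize(a[175:325,85:245],None,fx=5,fy=4*1.0,interpolation=3)[:600] if 0 else cv2.resize(a[180:320,90:250],None,fx=4,fy=4,interpolation=3))
cv2.imwrite("pics/c2.png",cv2.resize(a[125:270,225:435],None,fx=3.8,fy=3.8,interpolation=3))
a=cv2.imread("pics/side0.png")
cv2.imwrite("pics/c3.png",cv2.resize(a[170:310,160:450],None,fx=2.7,fy=2.7,interpolation=3))
E
```

```text
(no output)
```

View pics/c1.png

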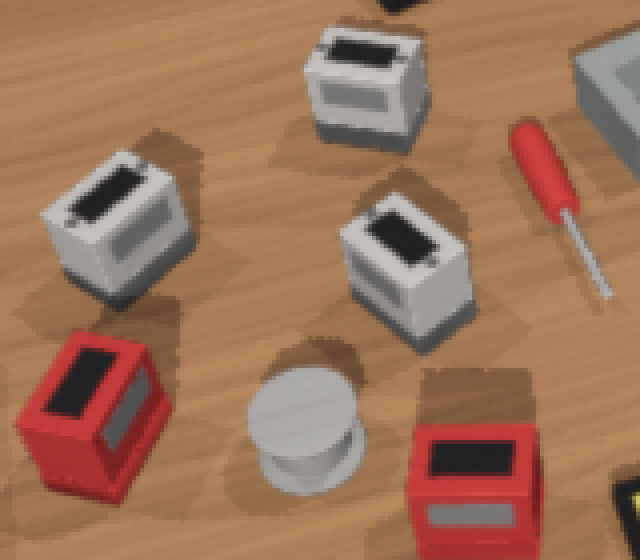

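View pics/c2.png

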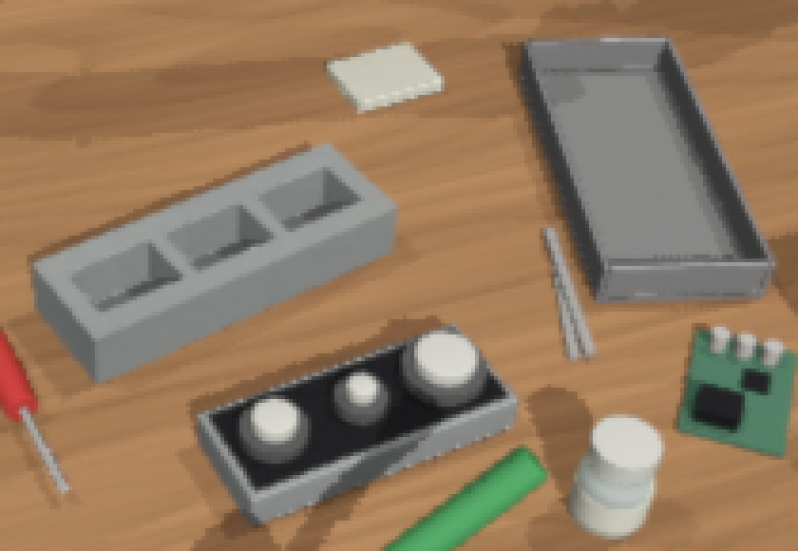

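View pics/c3.png

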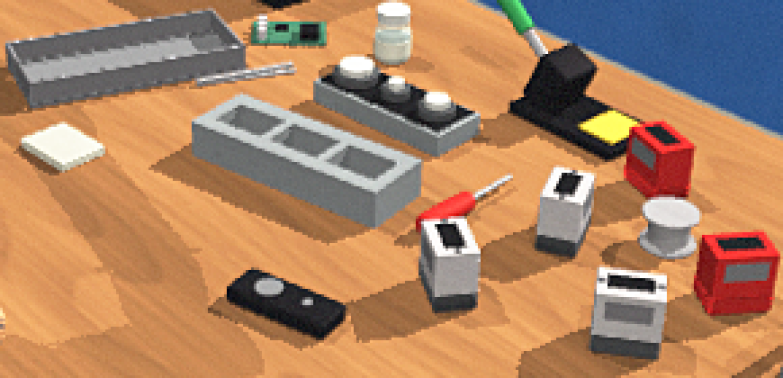

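Picture c1 shows three silver modules with tops at about (365,50), (113,195) and (404,232) in the crop; the red ones are decoys. In c2 the dock wells are at (130,275), (222,237) and (312,198). The keys, left to right, are mid (277,418), small (361,388) and big (446,358), and the tray is at right.

```bash
cat > h.py <<'E'
from bench import r
import numpy as np, cv2
from scipy.spatial.transform import Rotation as Ro
CAM={}
def cam(name):
    "returns frame, world->cam R,t"
    if name=="wrist":
        o=r.get_obs(); f=r.grab_frame(name)
        T=np.eye(4);T[:3,:3]=Ro.from_rotvec(o["orientation"]).as_matrix();T[:3,3]=o["tcp_pos"]
        W=np.linalg.inv(T@f["hand_eye"]); f["R"],f["t"]=W[:3,:3],W[:3,3]
    else: f=r.grab_frame(name)
    return f
def px2w(f,uv,z):
    uv=np.atleast_2d(np.array(uv,float)); d=np.c_[(uv[:,0]-f["cx"])/f["fx"],(uv[:,1]-f["cy"])/f["fy"],np.ones(len(uv))]@f["R"]
    c=-f["R"].T@f["t"]; s=(z-c[2])/d[:,2]; return c+s[:,None]*d
def w2px(f,X):
    p=np.atleast_2d(X)@f["R"].T+f["t"]; return np.c_[f["fx"]*p[:,0]/p[:,2]+f["cx"],f["fy"]*p[:,1]/p[:,2]+f["cy"]]
def uncrop(uv,s,off): return (np.array(uv,float)+.5)/s-.5+np.array(off)
def rel(X,yaw=None):
    "shift in tool axes (cm) from TCP to world point X; turn (deg) so that tool x points along yaw (mod 180)"
    o=r.get_obs();M=Ro.from_rotvec(o["orientation"]).as_matrix()
    d=M.T@(np.array(X)-o["tcp_pos"])*100
    ty=np.degrees(np.arctan2(M[1,0],M[0,0])); t=None
    if yaw is not None: t=-((yaw-ty+90)%180-90)
    return np.round(d,2),round(ty,2),t and round(t,2)
E
python3 - <<'E'
from h import *
f=r.grab_frame("scene")
def an(n,c,s,off,z):
    P=px2w(f,uncrop(c,s,off),z)[:,:2]; m=P.mean(0)
    e=np.roll(P,-1,0)-P
    print(n,m.round(4),"edges",[(round(np.hypot(*k)*1000),round(np.degrees(np.arctan2(k[1],k[0]))%180,1)) for k in e])
o1=(90,180);o2=(225,125)
an("A",[(323,28),(421,38),(404,73),(308,68)],4,o1,.068)
an("B",[(124,150),(183,184),(97,240),(43,212)],4,o1,.068)
an("C",[(396,193),(467,243),(413,270),(340,233)],4,o1,.068)
an("dock",[(35,262),(330,145),(397,208),(98,338)],3.8,o2,.045)
an("tray",[(528,40),(668,40),(770,262),(598,265)],3.8,o2,.035)
an("panel",[(200,412),(455,328),(515,400),(258,490)],3.8,o2,.030)
print(px2w(f,uncrop([(446,358),(277,418),(361,388)],3.8,o2),.052))
o=r.get_obs();M=Ro.from_rotvec(o["orientation"]).as_matrix();print(M.round(3))
E
```

```text
A [ 0.4694 -0.2853] edges [(66, np.float64(62.8)), (34, np.float64(149.6)), (62, np.float64(66.9)), (38, np.float64(156.2))]
B [ 0.5455 -0.4481] edges [(50, np.float64(37.4)), (59, np.float64(119.0)), (43, np.float64(40.9)), (61, np.float64(126.4))]
C [ 0.6308 -0.292 ] edges [(60, np.float64(30.9)), (35, np.float64(106.2)), (53, np.float64(39.8)), (42, np.float64(119.0))]
dock [ 0.5087 -0.0182] edges [(253, np.float64(102.1)), (85, np.float64(12.2)), (252, np.float64(102.7)), (87, np.float64(13.1))]
tray [0.5034 0.3299] edges [(118, np.float64(71.5)), (272, np.float64(163.6)), (125, np.float64(72.6)), (274, np.float64(162.2))]
panel [0.6788 0.0166] edges [(193, np.float64(94.5)), (73, np.float64(6.2)), (188, np.float64(94.5)), (74, np.float64(9.6))]
[[ 0.67630569  0.07744301  0.052     ]
 [ 0.68864317 -0.04711933  0.052     ]
 [ 0.68248926  0.01364741  0.052     ]]
[[ 0.397  0.918 -0.   ]
 [ 0.918 -0.397 -0.001]
 [-0.001  0.    -1.   ]]
```

```bash
python3 -m pendant '-0.1 4.1 0 3.5;-0.1 4.1 0 3.5;-0.1 4.1 0 3.5;-0.1 4.1 0 3.5;-0.1 4.1 0 3.5;-0.1 4.1 0 3.5;-0.1 4.1 0 3.5;-0.1 4.1 0 3.5' 0 40
python3 -m pendant '-0.1 4.1 0 3.5;-0.1 4.1 0 3.5;-0.1 4.1 0 3.5;-0.1 4.1 0 3.5;-0.1 4.1 0 3.5;-0.1 4.1 0 3.5;-0.1 4.1 0 3.5;-0.1 4.1 0 3.5'; python3 - <<'E'
from h import *
f=cam("wrist"); cv2.imwrite("pics/w1.png",f["color"][:,:,::-1]); print(r.get_obs()["tcp_pos"],rel([.469,-.285,.23],155))
E
```

```text
clock: 0.87
tcp_pos: [0.5219, 0.4299, 0.2261]
orientation: [-2.957, -1.043, 0.012]
contact_force: [-0.3, -0.1, -0.2]
grip_width: 0.0852
clock: 1.53
tcp_pos: [0.6602, 0.1305, 0.2224]
orientation: [-3.128, -0.259, 0.013]
contact_force: [0.4, 0.2, 0.4]
grip_width: 0.0855
[0.66178713 0.11769649 0.22290554] (array([-25.06,  36.95,  -0.39]), np.float64(8.56), np.float64(33.56))
```

View pics/w1.png

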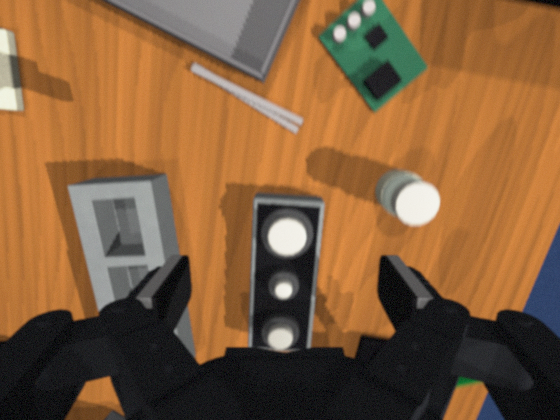

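```bash
python3 -m pendant '-2.2 3.4 -0.3 4;-2.2 3.4 -0.2 4;-2.2 3.4 -0.2 4;-2.2 3.4 0 4;-2 3.4 0 4;-2 3.4 0 4;-1 3.5 0 2;-1 3.5 0 0' ; python3 - <<'E'
from h import *
f=cam("wrist"); cv2.imwrite("pics/w2.png",f["color"][:,:,::-1]); print(r.get_obs()["tcp_pos"],rel([.469,-.285,.23],155))
E
```

```text
clock: 2.25
tcp_pos: [0.4873, -0.1376, 0.2291]
orientation: [3.096, -0.506, -0.008]
contact_force: [1.0, -0.9, -0.1]
grip_width: 0.0854
[ 0.48200643 -0.14504489  0.22911472] (array([ 3.34, 13.65, -0.  ]), np.float64(-19.04), np.float64(5.96))
```

View pics/w2.png

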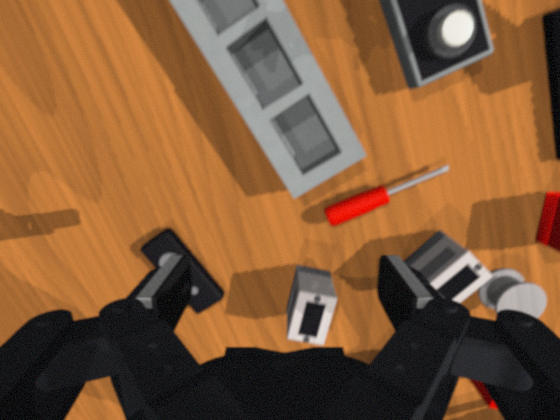

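```bash
python3 -m pendant '0.9 3.5 0 3;0.9 3.5 0 3;0.8 3.5 0 0;0.8 3 0 0;0 0 0 0;0 0 0 0' ; python3 - <<'E'
from h import *
f=cam("wrist"); cv2.imwrite("pics/w3.png",f["color"][:,:,::-1]); print(r.get_obs()["tcp_pos"],rel([.469,-.285,.23],155))
np.save("w3.npy",{k:v for k,v in f.items()},allow_pickle=True)
E
```

```text
clock: 2.8
tcp_pos: [0.4584, -0.2851, 0.2306]
orientation: [3.059, -0.69, -0.009]
contact_force: [0.4, 0.5, 0.3]
grip_width: 0.0853
[ 0.45824329 -0.28529573  0.23069422] (array([ 0.96, -0.49,  0.06]), np.float64(-25.42), np.float64(-0.42))
```

View pics/w3.png

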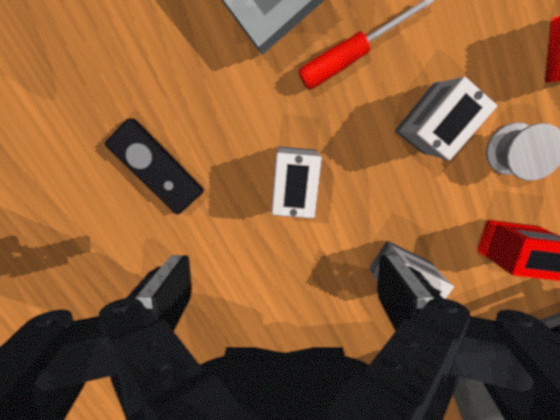

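```bash
cat >> h.py <<'E'
def an(n,f,c,s,off,z,q=True):
    P=px2w(f,uncrop(c,s,off),z)[:,:2]; m=P.mean(0); e=np.roll(P,-1,0)-P
    L=np.hypot(*e.T); a=np.degrees(np.arctan2(e[:,1],e[:,0]))
    # long-edge direction
    v=e[0]-e[2]; w=e[1]-e[3]; l=v if np.hypot(*v)>np.hypot(*w) else w
    print(n,m.round(4),"L",(L*1000).round(),"ang",(a%180).round(1),"long axis",round(np.degrees(np.arctan2(l[1],l[0]))%180,1)); return m
def crop(f,x0,y0,w,h,s,name): cv2.imwrite(name,cv2.resize(np.ascontiguousarray(f["color"][y0:y0+h,x0:x0+w,::-1]),None,fx=s,fy=s,interpolation=cv2.INTER_CUBIC))
def shot(n): 
    f=cam("wrist"); np.save(n+".npy",f,allow_pickle=True); cv2.imwrite("pics/"+n+".png",f["color"][:,:,::-1]); return f
def load(n): return np.load(n+".npy",allow_pickle=True).item()
E
python3 - <<'E'
from h import *
f=load("w3"); crop(f,250,130,90,100,6,"pics/w3a.png"); crop(f,380,65,130,110,6,"pics/w3c.png")
E
```

```text
(no output)
```

View pics/w3a.png

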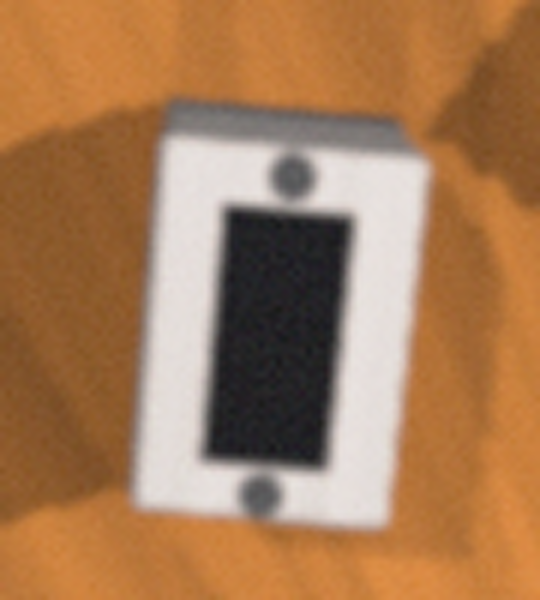

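View pics/w3c.png

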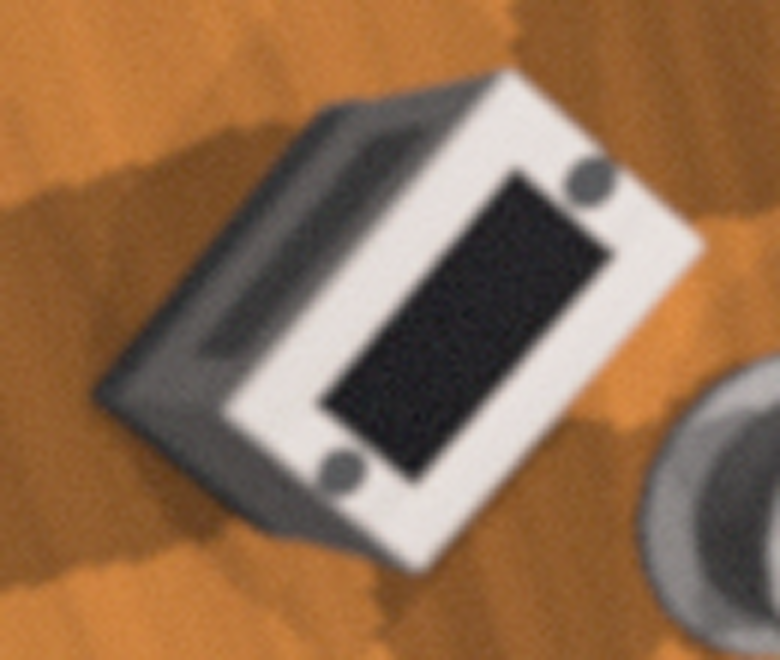

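w3a: module A's top corners are at crop (163,134), (430,160), (388,526) and (133,505). w3c: C's corners are at (512,68), (704,243), (420,572) and (222,408), with the spool close by on the right.

```bash
python3 - <<'E'
from h import *
f=load("w3")
m=an("A",f,[(163,134),(430,160),(388,526),(133,507)],6,(250,130),.068)
an("C",f,[(512,68),(704,243),(420,574),(222,408)],6,(380,65),.068)
print("spool",px2w(f,[(534,152)],.04))
print(rel([*m,.042],155))
E
```

```text
A [ 0.4685 -0.287 ] L [43. 62. 43. 63.] ang [149.   59.8 150.1  59.5] long axis 59.7
C [ 0.6303 -0.2938] L [42. 62. 43. 62.] ang [117.7  29.1 117.7  27.4] long axis 28.3
spool [[ 0.70657968 -0.36703032  0.04      ]]
(array([ 1.08, -0.42, 18.86]), np.float64(-25.42), np.float64(-0.42))
```

```bash
python3 -m pendant '1.1 -0.4 3 4.9;0 0 3.8 0;0 0 3.8 0;0 0 3.5 0;0 0 2 0;0 0 0 0' ; python3 - <<'E'
from h import *
print(rel([.4685,-.287,.042],149.7))
E
```

```text
clock: 3.35
tcp_pos: [0.478, -0.2784, 0.0656]
orientation: [3.035, -0.807, 0.005]
contact_force: [0.7, 0.7, 0.5]
grip_width: 0.0853
(array([-0.41,  1.22,  2.36]), np.float64(-29.79), np.float64(0.51))
```

```bash
python3 -m pendant '-0.4 1.2 0 0.5;0 0 0 0' ; python3 - <<'E'
from h import *
print(rel([.4685,-.287,.042],149.7))
E
```

```text
clock: 3.52
tcp_pos: [0.4686, -0.2846, 0.0654]
orientation: [3.034, -0.815, 0.001]
contact_force: [-0.5, -1.1, -0.3]
grip_width: 0.0854
(array([0.11, 0.21, 2.34]), np.float64(-30.07), np.float64(0.23))
```

```bash
python3 -m pendant '0.1 0.2 1 0.2;0 0 1 0;0 0 0.5 0;0 0 0 0' ; python3 - <<'E'
from h import *
print(rel([.4685,-.287,.042],149.7))
E
```

```text
clock: 3.85
tcp_pos: [0.4719, -0.2881, 0.0431]
orientation: [3.032, -0.82, 0.016]
contact_force: [-0.6, 0.3, 0.2]
grip_width: 0.085
(array([-0.35,  0.07,  0.11]), np.float64(-30.27), np.float64(0.03))
```

```bash
python3 -m pendant '-0.3 0 0.1 0;0 0 0 0' ; python3 - <<'E'
from h import *
print(rel([.4685,-.287,.042],149.7), Ro.from_rotvec(r.get_obs()["orientation"]).as_matrix()[:,2])
E
python3 -m pendant '0 0 0 0;0 0 0 0;0 0 0 0;0 0 0 0;0 0 0 0;0 0 0 0' 255 60
python3 - <<'E'
from h import *
print(rel([.4685,-.287,.042],149.7), Ro.from_rotvec(r.get_obs()["orientation"]).as_matrix()[:,2])
E
```

```text
clock: 4.02
tcp_pos: [0.4695, -0.2868, 0.0422]
orientation: [3.032, -0.82, 0.017]
contact_force: [-0.2, 0.8, 1.1]
grip_width: 0.0856
(array([-0.07,  0.07,  0.02]), np.float64(-30.28), np.float64(0.02)) [ 0.01026634 -0.00290884 -0.99994307]
clock: 4.52
tcp_pos: [0.47, -0.2868, 0.0434]
orientation: [-3.032, 0.82, -0.019]
contact_force: [0.6, 0.2, -1.4]
grip_width: 0.0426
(array([-0.12,  0.09,  0.14]), np.float64(-30.28), np.float64(0.02)) [ 0.01176007 -0.00308256 -0.9999261 ]
```

```bash
python3 -m pendant '0 0 -3 0;0 0 -4 0;0 0 -4 0;0 0 -4 -7;0 0 -2 -7;0 0 0 -7;0 0 0 -7;0 0 0 -7' ; python3 - <<'E'
from h import *
print(rel([.53,-.13,.22],12.4), Ro.from_rotvec(r.get_obs()["orientation"]).as_matrix()[:,2])
E
```

```text
clock: 5.18
tcp_pos: [0.4645, -0.2842, 0.2175]
orientation: [3.137, 0.152, 0.001]
contact_force: [-0.3, 0.4, -3.7]
grip_width: 0.0429
(array([  8.01, -14.71,  -0.25]), np.float64(5.55), np.float64(-6.85)) [ 8.09512251e-04 -4.64340246e-04 -9.99999565e-01]
```

```bash
python3 -m pendant '2 -3.6 0 0;2 -3.7 0 0;2 -3.7 0 0;2 -3.7 0 -6.8;0 0 0 0;0 0 0 0' ; python3 - <<'E'
from h import *
print(rel([.53,-.13,.22],12.4), Ro.from_rotvec(r.get_obs()["orientation"]).as_matrix()[:,2])
f=shot("w4")
E
```

```text
clock: 5.68
tcp_pos: [0.5274, -0.1275, 0.2157]
orientation: [3.121, 0.347, -0.003]
contact_force: [-0.4, -2.4, -4.0]
grip_width: 0.0428
(array([ 0.2 ,  0.3 , -0.43]), np.float64(12.69), np.float64(0.29)) [-0.00191286 -0.00157553 -0.99999693]
```

View pics/w4.png

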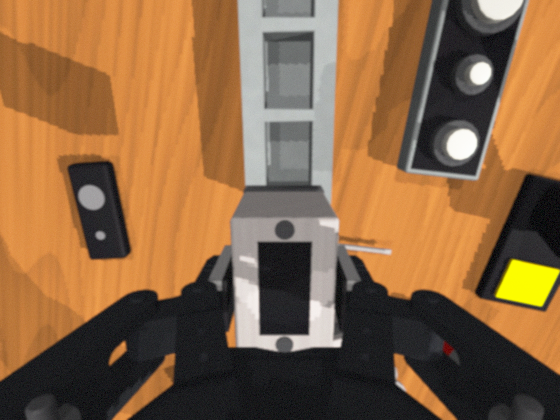

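```bash
python3 - <<'E'
from h import *
f=load("w4"); crop(f,230,0,120,150,4,"pics/w4d.png"); crop(f,225,180,130,180,3.3,"pics/w4m.png")
E
```

```text
(no output)
```

View pics/w4d.png

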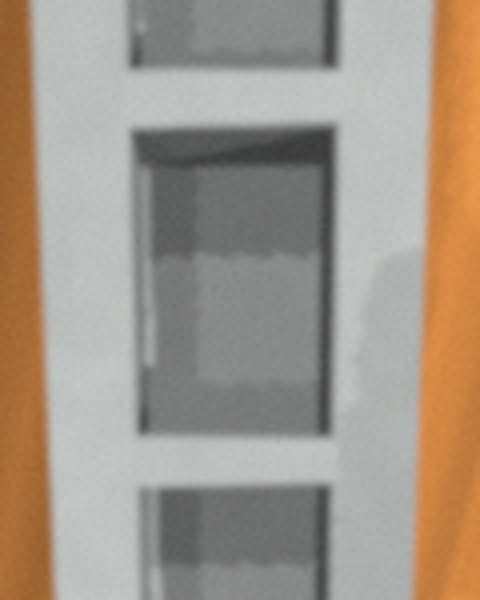

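View pics/w4m.png

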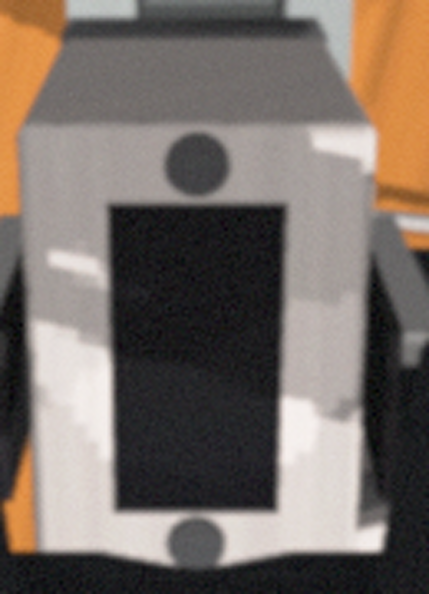

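```bash
python3 - <<'E'
from h import *
f=load("w4")
w1=an("well1",f,[(132,128),(338,126),(331,436),(138,436)],4,(230,0),.045)
e=px2w(f,uncrop([(130,68),(338,68),(143,487),(330,485)],4,(230,0)),.045); print(e)
print("mid w2edge..",e[:2].mean(0),e[2:].mean(0), "vs w1 should be",np.hypot(*(e[:2].mean(0)-e[2:].mean(0))[:2]))
p=e[:2].mean(0)[:2]+e[2:].mean(0)[:2]; print("centre w1 from neighbours",p/2, "ydir",np.degrees(np.arctan2(*(e[:2].mean(0)-e[2:].mean(0))[1::-1])))
o=r.get_obs(); z=o["tcp_pos"][2]+.0246
T=px2w(f,uncrop([(196,164),(196,542),(110,206),(285,206),(277,510),(115,510),(22,127),(376,126)],3.3,(225,180)),z)
M=Ro.from_rotvec(o["orientation"]).as_matrix(); print(((T-o["tcp_pos"])@M*1000).round(1))
E
```

```text
well1 [ 0.5061 -0.0192] L [46. 66. 46. 66.] ang [ 13.1 102.7  12.6 102.8] long axis 102.8
[[ 0.4735596   0.01939067  0.045     ]
 [ 0.51846696  0.02942911  0.045     ]
 [ 0.49456028 -0.06769294  0.045     ]
 [ 0.53833298 -0.0574001   0.045     ]]
mid w2edge.. [0.49601328 0.02440989 0.045     ] [ 0.51644663 -0.06254652  0.045     ] vs w1 should be 0.08932490276916882
centre w1 from neighbours [ 0.50622995 -0.01906831] ydir 103.22367166035328
[[ -1.1 -25.4 -24.6]
 [ -1.3  28.6 -24.6]
 [-11.6 -19.9 -24.6]
 [  9.7 -19.9 -24.6]
 [  9.5  23.5 -24.6]
 [-12.   23.5 -24.6]
 [-21.9 -30.1 -24.6]
 [ 20.3 -30.1 -24.6]]
```

```bash
cat >> h.py <<'E'
DX=12.9; W1=np.array([.5061,-.0191]); DY=np.array([np.cos(np.radians(102.9)),np.sin(np.radians(102.9))])
def well(i,off=(-.001,.0017),z=.1):
    a=np.radians(DX); x=np.array([np.cos(a),np.sin(a)]); y=np.array([np.sin(a),-np.cos(a)])
    return [*(W1+(i-1)*.078*DY-off[0]*x-off[1]*y),z]
def tilt(): return Ro.from_rotvec(r.get_obs()["orientation"]).as_matrix()[:2,2].round(4)
E
python3 - <<'E'
from h import *
print(well(2),rel(well(2),DX),tilt())
E
```

```text
[np.float64(0.4892817269481184), np.float64(0.058811717293051326), 0.1] (array([  0.35, -18.89,  11.56]), np.float64(12.75), np.float64(-0.15)) [-0.0017 -0.0001]
```

```bash
python3 -m pendant '0.1 -3.6 1 0;0.1 -3.8 2 0;0.1 -3.8 2 0;0 -3.8 2 0;0 -3.8 1 0;0 0 1 0;0 0 0 0' ; python3 - <<'E'
from h import *
print(rel(well(2),DX),tilt())
E
```

```text
clock: 6.32
tcp_pos: [0.4885, 0.0537, 0.1218]
orientation: [3.12, 0.316, 0.002]
contact_force: [-0.2, -1.4, -3.9]
grip_width: 0.0428
(array([ 0.17, -0.5 ,  2.18]), np.float64(11.58), np.float64(-1.32)) [ 0.0019 -0.0058]
```

```bash
python3 -m pendant '0.2 -0.5 1 -1.3;0 0 1 0;0 0 0 0;0 0 0 0' ; python3 - <<'E'
from h import *
print(rel(well(2),DX),tilt())
E
```

```text
clock: 6.65
tcp_pos: [0.4905, 0.0552, 0.1006]
orientation: [3.115, 0.345, 0.003]
contact_force: [-0.6, 0.1, -3.2]
grip_width: 0.0426
(array([-0.04, -0.38,  0.06]), np.float64(12.63), np.float64(-0.27)) [ 0.0026 -0.0071]
```

```bash
python3 -m pendant '0 -0.4 0 -0.3;0 0 0 0;0 0 0 0' ; python3 - <<'E'
from h import *
print(rel(well(2),DX),tilt())
E
```

```text
clock: 6.9
tcp_pos: [0.4907, 0.0566, 0.1013]
orientation: [3.114, 0.345, 0.005]
contact_force: [-0.1, -0.3, -3.0]
grip_width: 0.0431
(array([-0.09, -0.25,  0.13]), np.float64(12.64), np.float64(-0.26)) [ 0.004  -0.0077]
```

```bash
python3 -m pendant '-0.1 -0.4 0.1 -0.3;0 -0.1 0 -0.1' ; python3 - <<'E'
from h import *
print(rel(well(2),DX),tilt())
E
```

```text
clock: 7.07
tcp_pos: [0.4892, 0.0609, 0.1009]
orientation: [3.114, 0.354, 0.007]
contact_force: [0.6, 0.6, -3.2]
grip_width: 0.0427
(array([-0.04,  0.21,  0.09]), np.float64(12.98), np.float64(0.08)) [ 0.0056 -0.0074]
```

```bash
python3 -m pendant '0 0.15 0 0;0 0 0 0' ; python3 - <<'E'
from h import *
print(rel(well(2),DX),tilt())
E
```

```text
clock: 7.23
tcp_pos: [0.4897, 0.0599, 0.1013]
orientation: [3.114, 0.356, 0.009]
contact_force: [0.9, -0.6, -4.3]
grip_width: 0.043
(array([-0.06,  0.1 ,  0.13]), np.float64(13.05), np.float64(0.15)) [ 0.0063 -0.007 ]
```

```bash
python3 -m pendant '-0.05 0.1 0.6 0;0 0 0.5 0;0 0 0.3 0' ; python3 - <<'E'
from h import *
print(rel(well(2),DX),tilt())
E
```

```text
clock: 7.48
tcp_pos: [0.4902, 0.0589, 0.087]
orientation: [3.114, 0.356, 0.012]
contact_force: [0.0, -0.1, -3.3]
grip_width: 0.0427
(array([-0.08,  0.  , -1.31]), np.float64(13.06), np.float64(0.16)) [ 0.0083 -0.0062]
```

```bash
python3 -m pendant '-0.07 0 0.4 0;0 0 0.4 0;0 0 0.4 0' ; python3 - <<'E'
from h import *
print(rel(well(2),DX),tilt(),r.get_obs()["moment"])
E
```

```text
clock: 7.73
tcp_pos: [0.489, 0.0584, 0.0732]
orientation: [3.114, 0.356, 0.009]
contact_force: [-0.2, -0.1, -3.2]
grip_width: 0.0428
(array([ 0.05, -0.01, -2.68]), np.float64(13.06), np.float64(0.16)) [ 0.0068 -0.0067] [ 0.02628462  0.00766981 -0.03684025]
```

Sliding in with no contact force. Continuing down (seat at TCP z of about 0.050).

```bash
python3 -m pendant '0 0 0.4 0;0 0 0.5 0;0 0 0.5 0;0 0 0.5 0;0 0 0.2 0' ; python3 - <<'E'
from h import *
print(rel(well(2),DX),tilt(),r.get_obs()["moment"])
E
```

```text
clock: 8.15
tcp_pos: [0.4893, 0.0577, 0.0502]
orientation: [3.114, 0.355, 0.008]
contact_force: [-13.4, -1.7, 49.5]
grip_width: 0.0429
(array([ 0.05, -0.07, -4.98]), np.float64(13.02), np.float64(0.12)) [ 0.006 -0.007] [0.16793252 2.91652262 0.02044905]
```

```bash
python3 -m pendant '0 0 -0.1 0;0 0 0 0;0 0 0 0;0 0 0 0;0 0 0 0' 0; python3 -m pendant '0 0 -2 0;0 0 -4 0;0 0 -4 0;0 0 -4 0;0 2.5 -2 0;0 3.5 0 0;0 3 0 0;0 0 0 0'; python3 - <<'E'
from h import *
shot("w5"); print(rel([.6303,-.2938,.042],28.3+90),tilt())
f=r.grab_frame("scene");cv2.imwrite("pics/s5.png",f["color"][:,:,::-1])
E
```

```text
clock: 8.57
tcp_pos: [0.4913, 0.0578, 0.0518]
orientation: [3.114, 0.354, 0.013]
contact_force: [-0.0, 0.4, -0.2]
grip_width: 0.0854
clock: 9.23
tcp_pos: [0.5115, -0.0295, 0.2212]
orientation: [3.112, 0.367, 0.017]
contact_force: [-0.0, -0.3, 0.2]
grip_width: 0.0853
(array([ 5.19, 28.6 , 18.15]), np.float64(13.53), np.float64(75.23)) [ 0.0105 -0.0057]
```

View pics/w5.png

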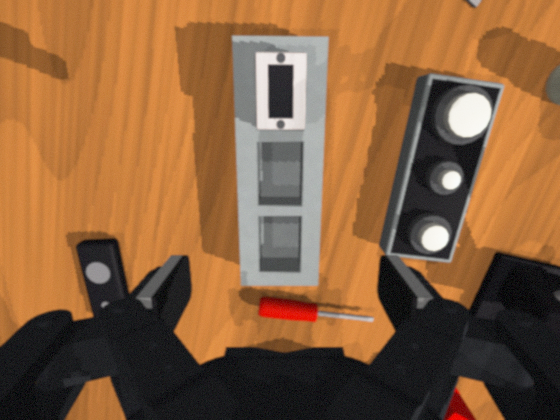

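View pics/s5.png

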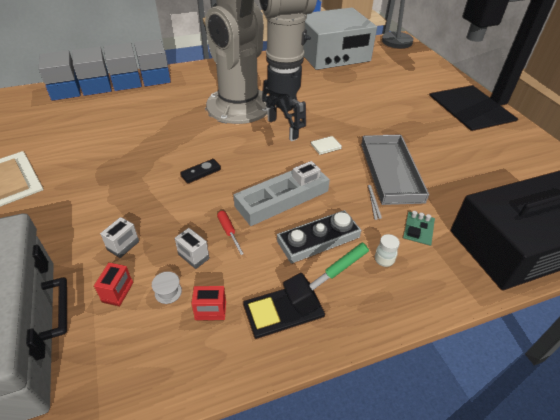

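w5 shows module A home in well2 at (281,90), with the wells at (280,172) and (279,243) empty; C and B are unmoved in the scene view. Next is C.

```bash
python3 -m pendant '0.7 3.8 0 0;0.7 4 0 0;0.7 4 0 0;0.7 4 0 0;0.7 4 0 0;0.7 4 0 0;0.6 3 0 0;0 0 0 7'; python3 -m pendant '0 0 0 7;0 0 0 7;0 0 0 7;0 0 0 7;0 0 0 7;0 0 0 7;0 0 0 7;0 0 0 7';python3 -m pendant '0 0 0 7;0 0 0 5;0 0 0 0';python3 - <<'E'
from h import *
f=shot("w6"); print(rel([.6303,-.2938,.042],28.3+90),tilt())
E
```

```text
clock: 10.0
tcp_pos: [0.6273, -0.2634, 0.2128]
orientation: [-3.128, -0.227, 0.002]
contact_force: [-1.0, -1.4, 0.3]
grip_width: 0.0858
clock: 10.67
tcp_pos: [0.6289, -0.2501, 0.202]
orientation: [-2.851, 1.299, 0.032]
contact_force: [-0.5, 0.6, -0.0]
grip_width: 0.0855
clock: 10.92
tcp_pos: [0.6297, -0.2425, 0.1979]
orientation: [-2.694, 1.602, 0.044]
contact_force: [0.3, 0.1, 0.3]
grip_width: 0.0851
(array([ 5.  ,  2.32, 15.46]), np.float64(-61.19), np.float64(0.51)) [-0.021   0.0209]
```

View pics/w6.png

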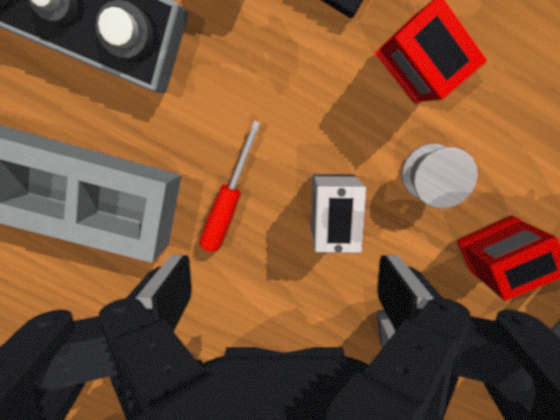

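```bash
python3 - <<'E'
from h import *
f=load("w6"); crop(f,295,160,90,105,5.5,"pics/w6c.png")
E
```

```text
(no output)
```

View pics/w6c.png

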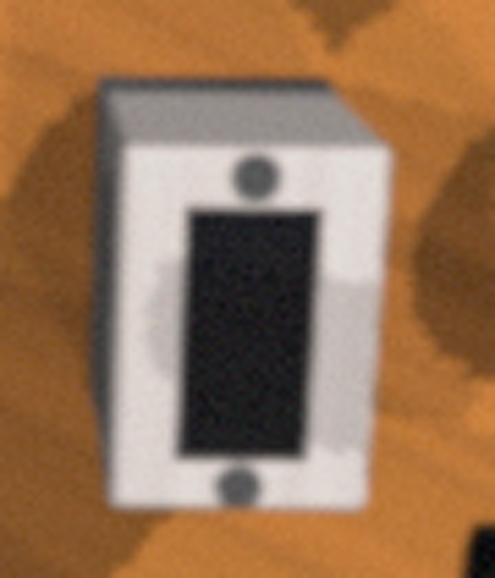

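C's top corners are at crop (123,144), (392,147), (370,508) and (107,505).

```bash
python3 - <<'E'
from h import *
f=load("w6"); m=an("C",f,[(123,144),(392,147),(370,508),(107,505)],5.5,(295,160),.068)
print(rel([*m,.042],118.3),tilt())
E
```

```text
C [ 0.6316 -0.2934] L [43. 63. 45. 63.] ang [118.2  29.2 118.5  27.7] long axis 28.4
(array([ 5.03,  2.18, 15.45]), np.float64(-61.19), np.float64(0.51)) [-0.021   0.0209]
```

```bash
python3 -m pendant '3 1.3 1 0.5;2 0.9 3.5 0;0 0 3.5 0;0 0 3.3 0;0 0 1.5 0'; python3 - <<'E'
from h import *
print(rel([.631,-.2935,.042],118.4),tilt())
E
```

```text
clock: 11.38
tcp_pos: [0.6382, -0.2902, 0.0667]
orientation: [-2.707, 1.569, 0.034]
contact_force: [-0.4, 1.2, -0.3]
grip_width: 0.0854
(array([-0.01,  0.79,  2.47]), np.float64(-60.21), np.float64(1.39)) [-0.0125  0.0217]
```

```bash
python3 -m pendant '0 0.8 0 1.4;0 0.2 0 0.3;0 0 0 0'; python3 - <<'E'
from h import *
print(rel([.631,-.2935,.042],118.4),tilt())
E
```

```text
clock: 11.63
tcp_pos: [0.6263, -0.2919, 0.0615]
orientation: [-2.687, 1.603, 0.049]
contact_force: [0.1, 0.5, 1.0]
grip_width: 0.0854
(array([ 0.42, -0.35,  1.93]), np.float64(-61.63), np.float64(-0.03)) [-0.0208  0.0269]
```

```bash
python3 -m pendant '0.4 -0.3 0.7 0;0 0 0.7 0;0 0 0.3 0;0 0 0 0'; python3 - <<'E'
from h import *
print(rel([.631,-.2935,.042],118.4),tilt(),r.get_obs()["joints"].round(3))
E
```

```text
clock: 11.97
tcp_pos: [0.634, -0.2944, 0.0478]
orientation: [-2.688, 1.598, 0.038]
contact_force: [0.5, 0.2, -0.1]
grip_width: 0.0852
(array([-0.21,  0.22,  0.59]), np.float64(-61.46), np.float64(0.14)) [-0.0135  0.0247] [-0.073  0.831  0.671  1.632 -0.632  0.932 -0.231]
```

```bash
python3 -m pendant '-0.15 0.15 0.5 0;0 0 0.1 0;0 0 0 0'; python3 - <<'E'
from h import *
print(rel([.631,-.2935,.042],118.4),tilt(),r.get_obs()["joints"].round(3))
E
python3 -m pendant '0 0 0 0;0 0 0 0;0 0 0 0;0 0 0 0;0 0 0 0;0 0 0 0' 255 60
python3 - <<'E'
from h import *
print(rel([.631,-.2935,.042],118.4),tilt(),r.get_obs()["joints"].round(3))
E
```

```text
clock: 12.22
tcp_pos: [0.6326, -0.2936, 0.0422]
orientation: [-2.688, 1.596, 0.035]
contact_force: [0.6, -0.6, 0.5]
grip_width: 0.0856
(array([-0.09,  0.14,  0.03]), np.float64(-61.4), np.float64(0.2)) [-0.0117  0.0242] [-0.072  0.834  0.666  1.639 -0.637  0.919 -0.225]
clock: 12.72
tcp_pos: [0.6329, -0.2939, 0.0429]
orientation: [-2.689, 1.596, 0.033]
contact_force: [-0.1, -0.2, 0.2]
grip_width: 0.0428
(array([-0.12,  0.15,  0.09]), np.float64(-61.39), np.float64(0.21)) [-0.0108  0.0236] [-0.072  0.833  0.666  1.639 -0.637  0.919 -0.225]
```

```bash
python3 -m pendant '0 0 -2 0;0 0 -4 0;0 0 -4 -5;0 0 -4 -7;0 0 -1.5 -7;0 0 0 -7;0 0 0 -7;0 0 0 -7'; python3 -m pendant '0 0 0 -7;0 0 0 -7;0 0 0 -7;0 0 0 -7;0 0 0 -7;0 0 0 -2';python3 - <<'E'
from h import *
print(rel([.53,-.13,.22],DX),tilt(),r.get_obs()["tcp_pos"])
E
```

```text
clock: 13.38
tcp_pos: [0.631, -0.2948, 0.1987]
orientation: [-3.069, 0.552, 0.045]
contact_force: [-0.7, -0.3, -3.9]
grip_width: 0.0428
clock: 13.88
tcp_pos: [0.6273, -0.2937, 0.1951]
orientation: [-3.069, -0.479, 0.041]
contact_force: [0.1, -0.6, -3.8]
grip_width: 0.0432
(array([ -4.32, -18.63,  -1.68]), np.float64(17.77), np.float64(4.87)) [-0.0312  0.0303] [ 0.62729589 -0.29366146  0.19514125]
```

```bash
python3 -m pendant '-1 -3.7 0 1.5;-1 -3.8 0 1.5;-1 -3.8 -0.5 1.5;-1 -3.8 -0.5 0;0 -3.8 -0.5 0';python3 - <<'E'
from h import *
print(rel([.53,-.13,.22],DX),tilt(),r.get_obs()["tcp_pos"])
E
```

```text
clock: 14.3
tcp_pos: [0.5322, -0.1281, 0.2115]
orientation: [-3.095, -0.332, 0.06]
contact_force: [1.6, 1.3, -3.5]
grip_width: 0.043
(array([-0.29,  0.11, -0.85]), np.float64(12.27), np.float64(-0.63)) [-0.0414  0.0242] [ 0.53223906 -0.12813479  0.2114892 ]
```

```bash
T='from h import *
print(tilt(),r.get_obs()["tcp_pos"].round(4),r.get_obs()["joints"].round(3))'
python3 -c "$T"; python3 -m pendant '0 0 0 0;0 0 0 0;0 0 0 0;0 0 0 0' >/dev/null; python3 -c "$T"
python3 -m pendant '-3 0 0 0;-3 0 0 0;0 0 0 0;0 0 0 0' >/dev/null; python3 -c "$T"
python3 -m pendant '3 0 0 0;3 0 0 0;0 0 0 0;0 0 0 0' >/dev/null; python3 -c "$T"
python3 -m pendant '0 0 -3 0;0 0 -3 0;0 0 0 0;0 0 0 0' >/dev/null; python3 -c "$T"
python3 -m pendant '0 0 3 0;0 0 3 0;0 0 0 0;0 0 0 0' >/dev/null; python3 -c "$T"
```

```text
[-0.0414  0.0242] [ 0.5322 -0.1281  0.2115] [-0.24   0.334  0.468  1.875 -0.192  1.021  0.527]
[-0.0452  0.0307] [ 0.5295 -0.1172  0.2109] [-0.251  0.327  0.459  1.883 -0.193  1.022  0.524]
[-0.0457  0.0279] [ 0.4703 -0.1358  0.2118] [-0.243  0.233  0.481  2.    -0.148  0.991  0.535]
[-0.0464  0.0271] [ 0.5309 -0.1278  0.2086] [-0.239  0.338  0.468  1.877 -0.196  1.021  0.528]
[-0.052   0.0249] [ 0.5337 -0.1318  0.2679] [-0.255  0.284  0.488  1.8   -0.159  1.151  0.497]
[-0.0496  0.0242] [ 0.5307 -0.1324  0.2059] [-0.234  0.345  0.472  1.876 -0.197  1.019  0.53 ]
```

```bash
T='from h import *
print(tilt(),rel(well(1),DX)[1],r.get_obs()["tcp_pos"].round(4),r.get_obs()["joints"].round(4))'
python3 -c "$T"; python3 -m pendant '0 0 0 0;0 0 0 0;0 0 0 0;0 0 0 0;0 0 0 0;0 0 0 0;0 0 0 0;0 0 0 0' >/dev/null; python3 -c "$T"
python3 -m pendant '0 0 0 7;0 0 0 7;0 0 0 0' >/dev/null; python3 -c "$T"
python3 -m pendant '0 0 0 -7;0 0 0 -7;0 0 0 0' >/dev/null; python3 -c "$T"
python3 -m pendant '0 3 0 0;0 3 0 0;0 0 0 0' >/dev/null; python3 -c "$T"
python3 -m pendant '0 -3 0 0;0 -3 0 0;0 0 0 0' >/dev/null; python3 -c "$T"
```

```text
[-0.0496  0.0242] 11.75 [ 0.5307 -0.1324  0.2059] [-0.2345  0.3448  0.4717  1.876  -0.1967  1.019   0.5302]
[-0.0441  0.0238] 11.69 [ 0.5328 -0.1335  0.2105] [-0.2347  0.3404  0.4737  1.8702 -0.1953  1.0236  0.5292]
[-0.0433  0.0241] -2.86 [ 0.533  -0.1336  0.2109] [-0.2758  0.3467  0.5277  1.8724 -0.2175  1.0257  0.298 ]
[-0.0437  0.0234] 12.3 [ 0.533  -0.1332  0.2109] [-0.2332  0.3394  0.4707  1.8697 -0.1935  1.0237  0.5374]
[-0.0431  0.025 ] 12.56 [ 0.5468 -0.191   0.209 ] [-0.1338  0.3959  0.483   1.8021 -0.2202  1.0453  0.6564]
[-0.0431  0.0226] 11.8 [ 0.5335 -0.1357  0.2105] [-0.2319  0.3418  0.4745  1.8683 -0.1951  1.023   0.5344]
```

```bash
python3 - <<'E'
from h import *
Mg=Ro.from_rotvec([-2.689,1.596,.033]).as_matrix(); M=Ro.from_rotvec(r.get_obs()["orientation"]).as_matrix()
z=M@Mg.T@[0,0,1]; print("module axis tilt world",z, "tool x",z@M[:,0],"tool y",z@M[:,1])
f=shot("w7"); crop(f,225,180,130,180,3.3,"pics/w7m.png")
E
```

```text
module axis tilt world [ 0.01773895 -0.0261984   0.99949936] tool x -0.02552168130264955 tool y -0.0016532551782299822
```

View pics/w7m.png

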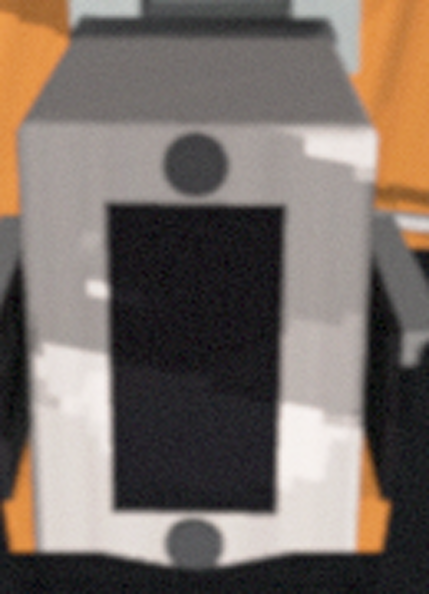

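View pics/w7.png

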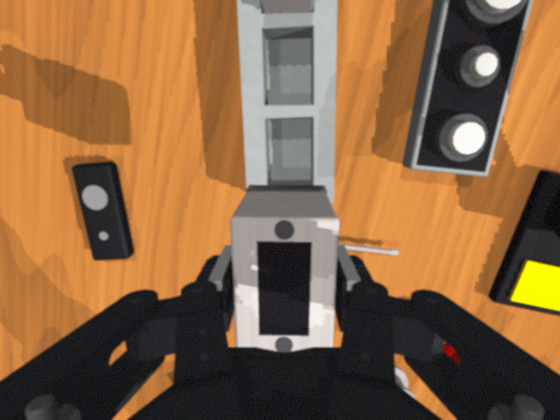

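```bash
T='from h import *
print(tilt(),rel(well(1),DX)[1],r.get_obs()["tcp_pos"].round(4),r.get_obs()["joints"].round(4))'
python3 -m pendant '0 0 -4 0;0 0 -4 0;0 0 -4 0;0 0 -4 0;0 0 0 0;0 0 0 0' >/dev/null; python3 -c "$T"
python3 -m pendant '0 0 4 0;0 0 4 0;0 0 4 0;0 0 4 0;0 0 0 0;0 0 0 0' >/dev/null; python3 -c "$T"
python3 -m pendant '4 0 0 0;4 0 0 0;4 0 0 0;0 0 0 0;0 0 0 0' >/dev/null; python3 -c "$T"
python3 -m pendant '-4 0 0 0;-4 0 0 0;-4 0 0 0;0 0 0 0;0 0 0 0' >/dev/null; python3 -c "$T"
```

```text
[-0.0475  0.0189] 11.39 [ 0.5389 -0.1437  0.3759] [-0.2683  0.2165  0.5177  1.6338 -0.1158  1.3713  0.4661]
[-0.0427  0.0171] 10.98 [ 0.5314 -0.1442  0.2103] [-0.2288  0.3427  0.4861  1.8702 -0.193   1.0204  0.5335]
[-0.048  0.018] 10.65 [ 0.6501 -0.1231  0.2083] [-0.2159  0.5353  0.4599  1.5939 -0.2631  1.125   0.4996]
[-0.0429  0.0171] 10.77 [ 0.5298 -0.1462  0.2175] [-0.2329  0.3333  0.495   1.8652 -0.1891  1.0349  0.531 ]
```

```bash
cat >> h.py <<'E'
def ins(i,zb,off=(-.001,.0017,.0432)):
    o=r.get_obs();M=Ro.from_rotvec(o["orientation"]).as_matrix()
    b=o["tcp_pos"]+M@np.array(off); t=np.array([*(W1+(i-1)*.078*DY),zb])
    ty=np.degrees(np.arctan2(M[1,0],M[0,0]))
    print("bottom z %.4f"%b[2],"go",(M.T@(t-b)*100).round(2),"turn",round(-(DX-ty),2),"tilt",tilt(),"F",o["contact_force"].round(1),"down=",(M.T@[0,0,-1]).round(3))
E
python3 -c "
from h import *
ins(1,.06)"
```

```text
bottom z 0.1744 go [  0.76 -12.71  11.73] turn -2.13 tilt [-0.0429  0.0171] F [ 1.4  1.  -3.1] down= [0.039 0.025 0.999]
```

```bash
python3 -m pendant '0.2 -3 1 -1;0.2 -3.5 2 -1;0.2 -3.3 3 0;0.2 -2.5 3 0;0 0 2 0;0 0 0 0'; python3 -c "
from h import *
ins(1,.06)"
```

```text
clock: 20.02
tcp_pos: [0.5154, -0.0229, 0.1189]
orientation: [-3.104, -0.333, 0.027]
contact_force: [-1.0, -1.2, -3.1]
grip_width: 0.043
bottom z 0.0757 go [-0.63 -0.62  1.59] turn -0.62 tilt [-0.0196  0.0179] F [-1.  -1.2 -3.1] down= [0.015 0.022 1.   ]
```

```bash
python3 -m pendant '-0.6 -0.6 0.8 -0.6;0 0 0.6 0;0 0 0 0'; python3 -c "
from h import *
ins(1,.05)"
```

```text
clock: 20.27
tcp_pos: [0.5107, -0.0184, 0.1077]
orientation: [-3.102, -0.35, 0.019]
contact_force: [-0.1, -0.4, -2.9]
grip_width: 0.0424
bottom z 0.0645 go [-0.31 -0.09  1.45] turn -0.01 tilt [-0.0143  0.0181] F [-0.1 -0.4 -2.9] down= [0.01  0.021 1.   ]
```

```bash
python3 -m pendant '-0.35 -0.1 0.5 0;-0.05 0 0.5 0;0 0 0.2 0'; python3 -c "
from h import *
ins(1,.047)"
```

```text
clock: 20.52
tcp_pos: [0.5087, -0.0204, 0.0978]
orientation: [-3.104, -0.345, 0.01]
contact_force: [1.4, -0.5, -3.0]
grip_width: 0.0426
bottom z 0.0546 go [-0.11 -0.25  0.77] turn -0.22 tilt [-0.0081  0.0181] F [ 1.4 -0.5 -3. ] down= [0.004 0.019 1.   ]
```

```bash
python3 -m pendant '-0.1 -0.3 0.3 -0.2;-0.05 -0.1 0.3 0'; python3 -c "
from h import *
ins(1,.047)"
```

```text
clock: 20.68
tcp_pos: [0.507, -0.0176, 0.0921]
orientation: [-3.104, -0.347, 0.007]
contact_force: [-0.5, 0.8, -4.1]
grip_width: 0.0429
bottom z 0.0489 go [-0.01  0.04  0.19] turn -0.13 tilt [-0.0064  0.0179] F [-0.5  0.8 -4.1] down= [0.002 0.019 1.   ]
```

```bash
python3 -m pendant '0 0.05 0.4 -0.1;0 0 0.4 0;0 0 0.4 0'; python3 -c "
from h import *
ins(1,.007)"
```

```text
clock: 20.93
tcp_pos: [0.5057, -0.0185, 0.0794]
orientation: [-3.103, -0.35, 0.01]
contact_force: [-1.2, -1.5, -2.1]
grip_width: 0.0428
bottom z 0.0362 go [0.15 0.04 2.92] turn -0.03 tilt [-0.0087  0.0178] F [-1.2 -1.5 -2.1] down= [0.005 0.019 1.   ]
```

```bash
python3 -m pendant '0.1 0.05 0.5 0;0 0 0.5 0;0 0 0.5 0'; python3 -c "
from h import *
ins(1,.007)"
```

```text
clock: 21.18
tcp_pos: [0.5059, -0.0187, 0.0625]
orientation: [-3.103, -0.35, 0.013]
contact_force: [-1.4, -1.1, -2.8]
grip_width: 0.043
bottom z 0.0193 go [ 0.15 -0.02  1.23] turn -0.03 tilt [-0.0104  0.0176] F [-1.4 -1.1 -2.8] down= [0.006 0.019 1.   ]
```

```bash
python3 -m pendant '0.1 0 0.4 0;0 0 0.4 0;0 0 0.2 0'; python3 -c "
from h import *
ins(1,.007)"
```

```text
clock: 21.43
tcp_pos: [0.506, -0.0184, 0.0503]
orientation: [-3.103, -0.35, 0.017]
contact_force: [-4.0, 5.5, 20.9]
grip_width: 0.043
bottom z 0.0070 go [ 0.13 -0.01  0.  ] turn -0.02 tilt [-0.0128  0.0172] F [-4.   5.5 20.9] down= [0.009 0.02  1.   ]
```

```bash
python3 -m pendant '0 0 0 0;0 0 0 0;0 0 0 0;0 0 0 0' 0; python3 -m pendant '0 0 -2 0;0 0 -4 0;0 0 -4 0;0 0 -4 0;0 3 -2 0;0 4 0 0;0 4 0 0;0 4 0 0'; python3 -m pendant '-0.8 4 0 -4;-0.8 4 0 -4;-0.8 4 0 -4;-0.8 4 0 -4;-0.8 4 0 -4;0 3 0 0;0 0 0 0;0 0 0 0'; python3 - <<'E'
from h import *
shot("w8"); print(rel([.5455,-.448,.042],33),tilt())
E
```

```text
clock: 21.77
tcp_pos: [0.5096, -0.0177, 0.0512]
orientation: [-3.103, -0.35, 0.007]
contact_force: [0.5, 0.4, 0.1]
grip_width: 0.085
clock: 22.43
tcp_pos: [0.5499, -0.16, 0.2205]
orientation: [-3.097, -0.382, -0.01]
contact_force: [0.5, 0.6, 0.4]
grip_width: 0.0855
clock: 23.1
tcp_pos: [0.6066, -0.403, 0.2203]
orientation: [-2.991, -0.932, -0.028]
contact_force: [-0.3, 0.2, 0.6]
grip_width: 0.0856
(array([-7.93,  0.31, 17.68]), np.float64(34.61), np.float64(1.61)) [0.0143 0.013 ]
```

View pics/w8.png

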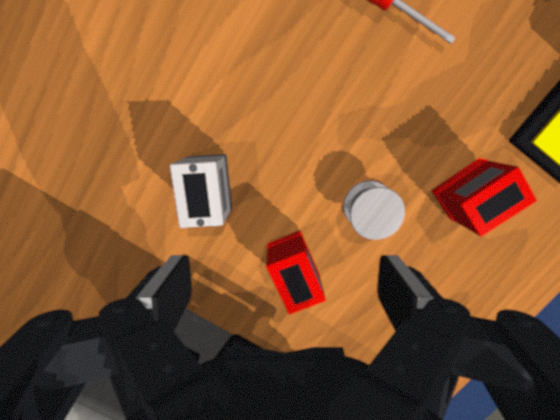

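```bash
python3 - <<'E'
from h import *
f=load("w8"); crop(f,155,140,95,100,5.5,"pics/w8b.png")
E
```

```text
(no output)
```

View pics/w8b.png

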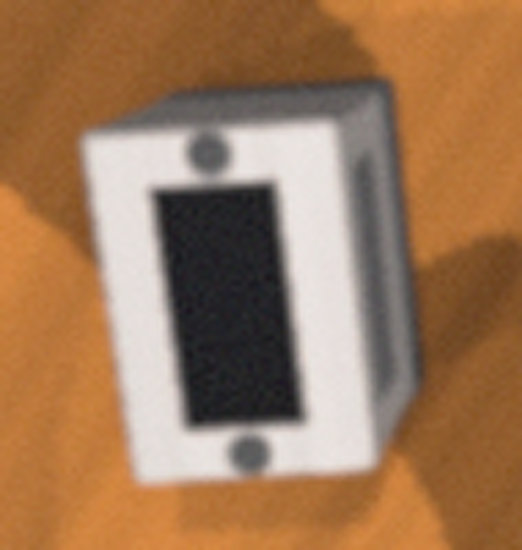

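B's corners are at crop (82,138), (335,120), (375,470) and (136,484).

```bash
python3 - <<'E'
from h import *
f=load("w8"); m=an("B",f,[(82,137),(336,119),(376,470),(137,485)],5.5,(155,140),.068)
a=an("red",f,[(285,262),(308,254),(325,300),(292,312)],1,(0,0),.055)
print(rel([*m,.042],35),tilt())
E
```

```text
B [ 0.5414 -0.4507] L [43. 63. 43. 63.] ang [ 38.5 127.8  38.  128. ] long axis 127.9
red [ 0.6846 -0.4752] L [26. 59. 39. 62.] ang [ 54.9 144.4  56.6 131.9] long axis 138.0
(array([-8.42,  0.3 , 17.67]), np.float64(34.61), np.float64(-0.39)) [0.0143 0.013 ]
```

```bash
python3 -m pendant '-3.5 0.1 0 -3.5;-3.5 0.1 2 0;-1.4 0 3 0;0 0 3.5 0;0 0 3.5 0;0 0 2 0;0 0 0 0'; python3 - <<'E'
from h import *
print(rel([.5414,-.4507,.042],38.1),tilt())
E
```

```text
clock: 23.73
tcp_pos: [0.5458, -0.4448, 0.08]
orientation: [-2.959, -1.045, -0.044]
contact_force: [0.4, 0.9, -0.1]
grip_width: 0.0853
(array([-0.82,  0.16,  3.78]), np.float64(38.91), np.float64(0.81)) [0.0252 0.0124]
```

```bash
python3 -m pendant '-0.8 0.2 0.5 0.8;-0.1 0 0.5 0;0 0 0 0'; python3 - <<'E'
from h import *
print(rel([.5414,-.4507,.042],38.1),tilt())
E
```

```text
clock: 23.98
tcp_pos: [0.5418, -0.4493, 0.0716]
orientation: [-2.964, -1.028, -0.047]
contact_force: [0.3, 0.5, 0.2]
grip_width: 0.0857
(array([-0.2 ,  0.07,  2.96]), np.float64(38.26), np.float64(0.16)) [0.027  0.0132]
```

```bash
python3 -m pendant '-0.2 0.1 1 0;0 0 1 0;0 0 0.8 0;0 0 0 0'; python3 - <<'E'
from h import *
print(rel([.5414,-.4507,.042],38.1),tilt())
E
```

```text
clock: 24.32
tcp_pos: [0.5443, -0.4527, 0.0459]
orientation: [2.965, 1.029, 0.054]
contact_force: [-0.8, 1.6, 0.1]
grip_width: 0.0857
(array([-0.11, -0.34,  0.38]), np.float64(38.31), np.float64(0.21)) [0.0335 0.0088]
```

```bash
python3 -m pendant '-0.1 -0.35 0.35 0;0 -0.1 0.1 0;0 0 0 0'; python3 - <<'E'
from h import *
print(rel([.5414,-.4507,.042],38.1),tilt())
E
python3 -m pendant '0 0 0 0;0 0 0 0;0 0 0 0;0 0 0 0;0 0 0 0;0 0 0 0' 255 60
python3 - <<'E'
from h import *
print(rel([.5414,-.4507,.042],38.1),tilt())
E
```

```text
clock: 24.57
tcp_pos: [0.5407, -0.4494, 0.0404]
orientation: [2.965, 1.03, 0.054]
contact_force: [-0.1, 0.9, 0.7]
grip_width: 0.0852
(array([-0.02,  0.14, -0.16]), np.float64(38.31), np.float64(0.21)) [0.0333 0.0089]
clock: 25.07
tcp_pos: [0.5408, -0.4498, 0.0414]
orientation: [2.964, 1.029, 0.055]
contact_force: [1.3, 0.4, -2.1]
grip_width: 0.0429
(array([-0.01,  0.11, -0.06]), np.float64(38.31), np.float64(0.21)) [0.0341 0.0083]
```

```bash
python3 -m pendant '0 0 -2 0;0 0 -4 0;0 0 -4 0;0 0 -4 0;0 0 -3.5 4;0 0 0 4;0 0 0 4;0 0 0 4'; python3 - <<'E'
from h import *
print(rel([.545,-.2,.22],DX),tilt(),r.get_obs()["tcp_pos"])
E
```

```text
clock: 25.73
tcp_pos: [0.5326, -0.4492, 0.2206]
orientation: [-3.076, -0.59, -0.047]
contact_force: [0.1, 0.5, -3.1]
grip_width: 0.043
(array([ 10.37, -22.69,   0.45]), np.float64(21.71), np.float64(8.81)) [0.0277 0.0144] [ 0.53257798 -0.44924034  0.2205903 ]
```

```bash
python3 -m pendant '1.7 -3.6 0 1.5;1.5 -3.8 0 1.5;1.2 -3.8 0 1.5;1.2 -3.8 0 1.5;1 -3.8 0 1.5;1 -2 0 1;0 0 0 0;0 0 0 0'; python3 - <<'E'
from h import *
f=shot("w9");ins(0,.06); crop(f,225,180,130,180,3.3,"pics/w9m.png")
E
```

```text
clock: 26.4
tcp_pos: [0.5374, -0.2194, 0.2205]
orientation: [-3.112, -0.337, -0.038]
contact_force: [0.1, -1.2, -2.6]
grip_width: 0.0429
bottom z 0.1772 go [  0.96 -12.46  11.85] turn -0.55 tilt [0.023  0.0139] F [ 1.   1.  -2.5] down= [-0.025  0.009  1.   ]
```

View pics/w9.png

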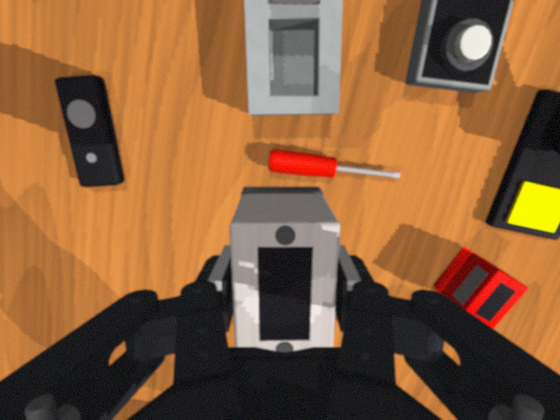

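View pics/w9m.png

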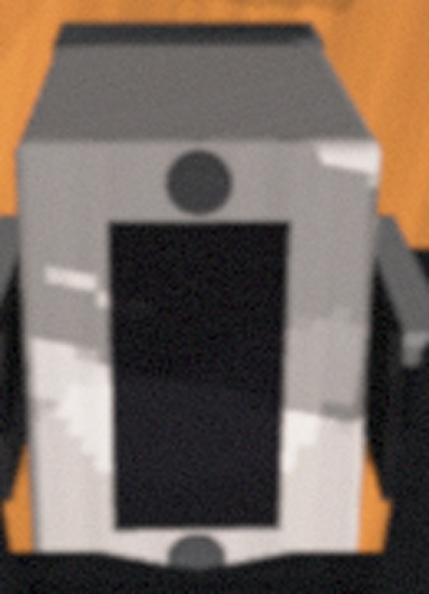

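```bash
python3 - <<'E'
from h import *
f=load("w9");o=r.get_obs();H=f["hand_eye"]
def tool(c,zt):
    uv=uncrop(c,3.3,(225,180)); d=np.c_[(uv[:,0]-f["cx"])/f["fx"],(uv[:,1]-f["cy"])/f["fy"],np.ones(len(uv))]@H[:3,:3].T
    return ((H[:3,3]+d*((zt-H[2,3])/d[:,2])[:,None])*1000).round(1)
print("top",tool([(20,142),(379,142),(199,182),(110,222),(288,222),(280,528),(115,528)],-.0266))
print("bottom back edge (5mm up: steel foot)",tool([(56,43),(312,43)],.0414-.005))
Mg=Ro.from_rotvec([2.964,1.029,.055]).as_matrix()
print("module down axis in tool",Mg.T@[0,0,-1])
g=load("w7"); print("C top",tool([(20,125),(376,126),(196,164),(107,206),(285,206),(277,511),(113,511)],-.0249)); print("C bottom",tool([(72,36),(330,36)],.0432-.005))
E
```

```text
top [[-21.2 -30.  -26.6]
 [ 20.9 -29.9 -26.6]
 [ -0.2 -25.  -26.6]
 [-10.9 -19.8 -26.6]
 [ 10.5 -19.8 -26.6]
 [ 10.4  23.5 -26.6]
 [-11.3  23.5 -26.6]]
bottom back edge (5mm up: steel foot) [[-25.3 -27.   36.4]
 [ 19.9 -27.   36.4]]
module down axis in tool [-0.03193803 -0.0148703   0.99937923]
C top [[-21.4 -31.5 -24.9]
 [ 20.8 -31.4 -24.9]
 [ -0.6 -26.6 -24.9]
 [-11.4 -21.2 -24.9]
 [ 10.2 -21.2 -24.9]
 [ 10.1  22.2 -24.9]
 [-11.6  22.2 -24.9]]
C bottom [[-22.7 -27.9  38.2]
 [ 23.3 -27.8  38.2]]
```

```bash
python3 -m pendant '0.3 -3 1 0;0.3 -3.5 2 0;0.3 -3.3 3 0;0.1 -2.5 2.5 0;-0.1 0 1.5 0;0 0 0 0'; python3 -c "
from h import *
ins(0,.06,(-.0028,.0018,.0414))"
```

```text
clock: 26.95
tcp_pos: [0.5245, -0.1037, 0.1204]
orientation: [-3.123, -0.315, -0.05]
contact_force: [-0.8, -0.5, -2.2]
grip_width: 0.043
bottom z 0.0789 go [ 0.16 -1.05  1.9 ] turn -1.39 tilt [0.0315 0.006 ] F [-0.8 -0.5 -2.2] down= [-0.032 -0.     0.999]
```

```bash
python3 -m pendant '0.1 -1 0.8 -1.4;0 -0.2 0.6 0;0 0 0 0'; python3 -c "
from h import *
ins(0,.05,(-.0028,.0018,.0414))"
```

```text
clock: 27.2
tcp_pos: [0.5244, -0.0949, 0.1064]
orientation: [-3.122, -0.349, -0.052]
contact_force: [-0.3, -0.4, -1.9]
grip_width: 0.0431
bottom z 0.0650 go [ 0.  -0.2  1.5] turn -0.15 tilt [0.0328 0.0039] F [-0.3 -0.4 -1.9] down= [-0.033 -0.003  0.999]
```

```bash
python3 -m pendant '0 -0.2 0.5 -0.1;0 0 0.5 0;-0.02 0 0.2 0'; python3 -c "
from h import *
ins(0,.047,(-.0028,.0018,.0414))"
```

```text
clock: 27.45
tcp_pos: [0.5263, -0.0955, 0.0956]
orientation: [3.12, 0.346, 0.059]
contact_force: [0.1, 0.9, -1.7]
grip_width: 0.0431
bottom z 0.0542 go [-0.16 -0.3   0.71] turn -0.23 tilt [0.0377 0.0027] F [ 0.1  0.9 -1.7] down= [-0.037 -0.006  0.999]
```

```bash
python3 -m pendant '-0.15 -0.35 0.3 -0.2;-0.05 -0.1 0.3 0'; python3 -c "
from h import *
ins(0,.047,(-.0028,.0018,.0414))"
```

```text
clock: 27.62
tcp_pos: [0.5242, -0.0924, 0.0897]
orientation: [3.119, 0.349, 0.062]
contact_force: [0.7, 0.9, -2.9]
grip_width: 0.0432
bottom z 0.0482 go [-0.01  0.04  0.12] turn -0.11 tilt [0.0394 0.0022] F [ 0.7  0.9 -2.9] down= [-0.039 -0.007  0.999]
```

```bash
python3 -m pendant '-0.02 0.05 0.4 -0.1;-0.02 0 0.4 0;-0.02 0 0.4 0'; python3 -c "
from h import *
ins(0,.007,(-.0028,.0018,.0414))"
```

```text
clock: 27.87
tcp_pos: [0.5243, -0.0929, 0.077]
orientation: [3.119, 0.353, 0.063]
contact_force: [-0.0, 0.0, -2.2]
grip_width: 0.0431
bottom z 0.0356 go [-0.12 -0.03  2.85] turn 0.02 tilt [0.0404 0.0023] F [-0.   0.  -2.2] down= [-0.04  -0.007  0.999]
```

```bash
python3 -m pendant '-0.06 0 0.5 0;-0.02 0 0.5 0;-0.02 0 0.5 0'; python3 -c "
from h import *
ins(0,.007,(-.0028,.0018,.0414))"
```

```text
clock: 28.12
tcp_pos: [0.524, -0.0932, 0.0605]
orientation: [3.119, 0.353, 0.064]
contact_force: [0.1, -0.7, -1.2]
grip_width: 0.0432
bottom z 0.0191 go [-0.03 -0.04  1.21] turn 0.02 tilt [0.0407 0.0022] F [ 0.1 -0.7 -1.2] down= [-0.04  -0.007  0.999]
```

```bash
python3 -m pendant '-0.02 0 0.4 0;-0.02 0 0.4 0;0 0 0.2 0'; python3 -c "
from h import *
ins(0,.007,(-.0028,.0018,.0414))"
```

```text
clock: 28.37
tcp_pos: [0.5235, -0.0932, 0.0484]
orientation: [3.119, 0.353, 0.061]
contact_force: [0.2, 0.3, -1.1]
grip_width: 0.0428
bottom z 0.0069 go [ 0.08 -0.02 -0.  ] turn 0.01 tilt [0.0392 0.0022] F [ 0.2  0.3 -1.1] down= [-0.039 -0.007  0.999]
```

```bash
python3 -m pendant '0.05 0 0.1 0;0 0 0.1 0'; python3 -c "
from h import *
ins(0,.007,(-.0028,.0018,.0414))"
```

```text
clock: 28.53
tcp_pos: [0.5237, -0.0928, 0.0481]
orientation: [-3.121, -0.353, -0.059]
contact_force: [-6.3, 2.6, 19.9]
grip_width: 0.0428
bottom z 0.0066 go [ 0.06  0.03 -0.03] turn 0.02 tilt [0.0372 0.0046] F [-6.3  2.6 19.9] down= [-0.037 -0.004  0.999]
```

```bash
python3 -m pendant '0 0 0 0;0 0 0 0;0 0 0 0;0 0 0 0' 0; python3 -m pendant '0 0 -2 0;0 0 -4 0;0 0 -4 0;0 0 -4 0;2 0 -3 0;3 0 0 0;0 0 0 0;0 0 0 0'; python3 - <<'E'
from h import *
f=shot("w10"); f=r.grab_frame("side");crop(f,180,150,180,130,4.2,"pics/sd10.png"); print(r.get_obs()["tcp_pos"],tilt())
E
```

```text
clock: 28.87
tcp_pos: [0.5254, -0.0932, 0.0494]
orientation: [3.121, 0.353, 0.065]
contact_force: [0.1, 0.8, -0.2]
grip_width: 0.085
clock: 29.53
tcp_pos: [0.5676, -0.083, 0.2282]
orientation: [3.121, 0.35, 0.061]
contact_force: [0.6, -0.6, -0.9]
grip_width: 0.0853
[ 0.56652867 -0.08254603  0.22702814] [0.0365 0.0048]
```

View pics/w10.png

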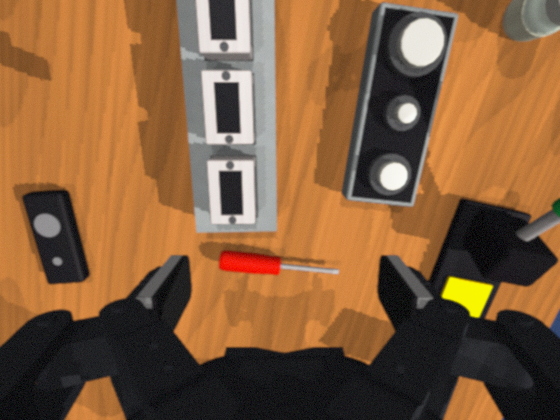

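View pics/sd10.png

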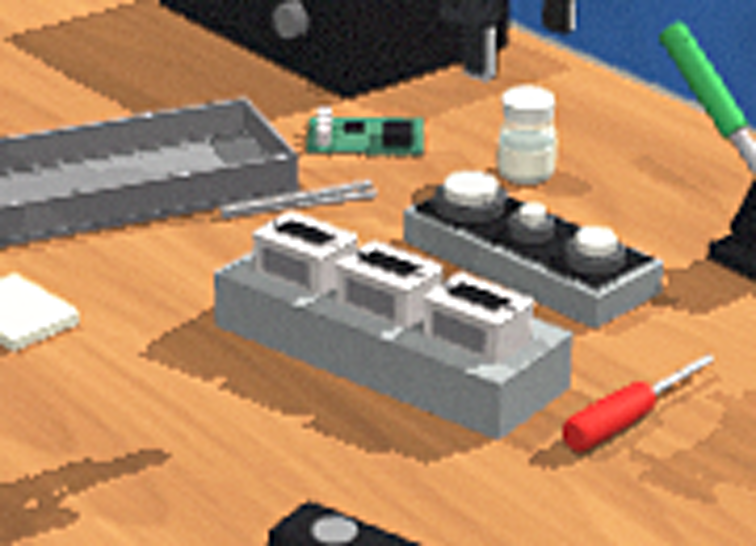

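All three modules sit level in the dock. The key tops in w10 are big (417,42), small (407,113) and mid (394,176).

```bash
python3 - <<'E'
from h import *
f=load("w10"); crop(f,340,0,120,210,2.8,"pics/w10k.png"); print(px2w(f,[(417,42),(407,113),(394,176)],.052)); g=load("w5"); print(px2w(g,[(470,114),(453,180),(435,237)],.052))
E
```

```text
[[ 0.66443198  0.07854937  0.052     ]
 [ 0.67594619  0.01611634  0.052     ]
 [ 0.68310716 -0.04672676  0.052     ]]
[[ 0.66887659  0.08092525  0.052     ]
 [ 0.67726512  0.01701607  0.052     ]
 [ 0.68189208 -0.04542491  0.052     ]]
```

View pics/w10k.png

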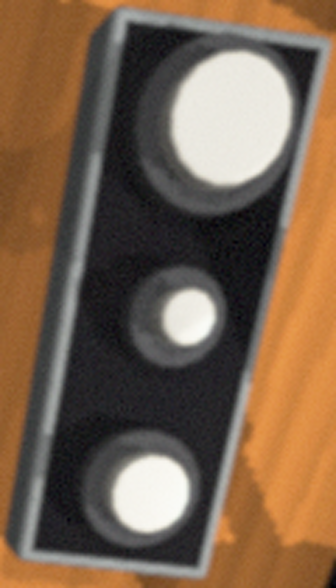

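```bash
python3 -c "
from h import *
print(rel([.669,.079,.075],6.5),tilt())"; python3 -m pendant '2.2 -3 0 0;2.2 -3 0 0;2.2 -3 0 0;1.5 -3 1 0;0 -2 2 0;0 0 2 0;0 0 2 0;0 0 0 0' 255; python3 -c "
from h import *
print(rel([.669,.079,.075],6.5),tilt())"
```

```text
(array([ 13.01, -13.53,  15.64]), np.float64(12.83), np.float64(6.33)) [0.0365 0.0048]
clock: 30.3
tcp_pos: [0.6098, 0.0743, 0.1492]
orientation: [-3.123, -0.338, -0.036]
contact_force: [-1.6, -1.0, -0.5]
grip_width: -0.0002
(array([5.71, 0.79, 7.55]), np.float64(12.34), np.float64(5.84)) [0.0228 0.0025]
```

```bash
python3 -m pendant '2.8 0.4 1.5 2;2.8 0.4 2.5 2;0 0 2 2;0 0 1.2 0;0 0 0 0'; python3 -c "
from h import *
print(rel([.669,.079,.060],6.5),tilt())"
```

```text
clock: 30.72
tcp_pos: [0.6655, 0.0743, 0.0752]
orientation: [-3.137, -0.163, -0.025]
contact_force: [-0.7, 0.5, 0.6]
grip_width: 0.0
(array([ 0.37, -0.43,  1.53]), np.float64(5.94), np.float64(-0.56)) [0.0159 0.0008]
```

```bash
python3 -m pendant '0.35 -0.4 0.4 -0.5;0 0 0.5 0;0 0 0.3 0;0 0 0 0'; python3 - <<'E'
from h import *
print(rel([.669,.079,.046],6.5),tilt(),r.get_obs()["contact_force"])
f=shot("w11"); f=r.grab_frame("side"); crop(f,250,150,110,90,6,"pics/sd11.png")
E
```

```text
clock: 31.05
tcp_pos: [0.6682, 0.0777, 0.0654]
orientation: [-3.136, -0.179, -0.026]
contact_force: [0.3, 0.9, 0.4]
grip_width: -0.0002
(array([ 0.06, -0.12,  1.94]), np.float64(6.53), np.float64(0.03)) [0.0166 0.0011] [0.27507208 0.92336663 0.4435022 ]
```

View pics/sd11.png

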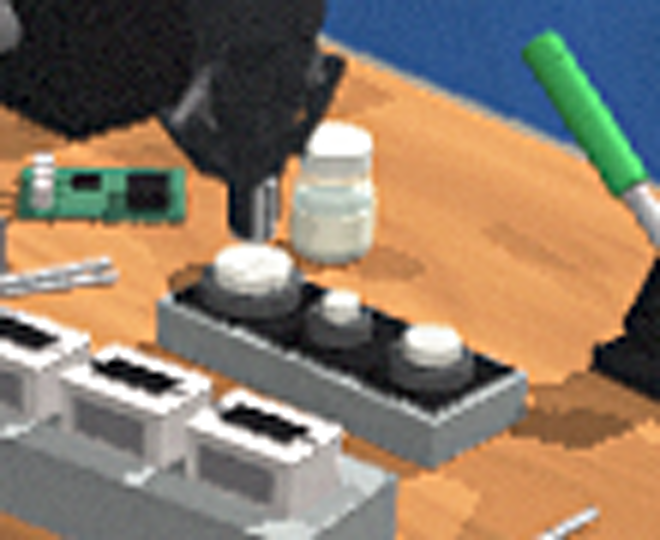

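View pics/w11.png

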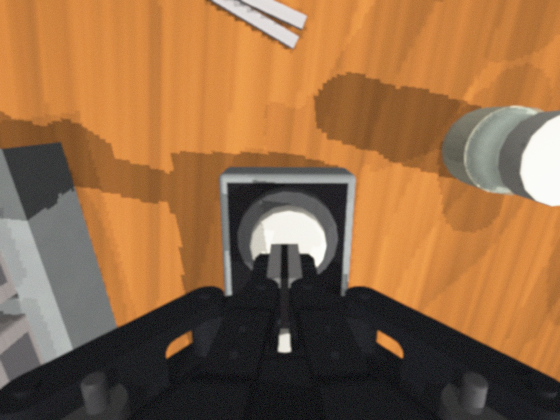

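```bash
python3 -c "
from h import *
print(px2w(load('w11'),[(288.5,244)],.052))"; python3 -m pendant '0 -0.1 0.6 0;0 0 0.5 0;0 0 0.2 0'; python3 -c "
from h import *
print(rel([.669,.079,.046],6.5),tilt(),r.get_obs()['contact_force'])"
```

```text
[[0.66965495 0.08217977 0.052     ]]
clock: 31.4
tcp_pos: [0.6698, 0.0788, 0.0542]
orientation: [-3.135, -0.179, -0.033]
contact_force: [0.3, -0.6, -0.1]
grip_width: 0.0
(array([-0.1 , -0.03,  0.82]), np.float64(6.52), np.float64(0.02)) [0.0209 0.0021] [ 0.33665477 -0.60141413 -0.09848353]
```

```bash
python3 -m pendant '0 -0.1 0.4 0;0 0 0.3 0;0 0 0.2 0;0 0 0.1 0'; python3 -c "
from h import *
print(rel([.669,.079,.046],6.5),tilt(),r.get_obs()['contact_force'])"
```

```text
clock: 31.73
tcp_pos: [0.6703, 0.0796, 0.046]
orientation: [-3.135, -0.178, -0.033]
contact_force: [-5.4, 1.1, 15.1]
grip_width: -0.0002
(array([-0.13,  0.04, -0.  ]), np.float64(6.49), np.float64(-0.01)) [0.0207 0.003 ] [-5.43311273  1.13723318 15.14126391]
```

Big key bottomed out (15 N at z 0.046). Next is mid.

```bash
python3 -m pendant '0 0 -1.5 0;0 0 -2 0;0 3 -0.5 0;0 3.6 0 0;0 3.6 0 0;0 2 0 0;0 0 0 0'; python3 -c "
from h import *
print(rel([.6835,-.0465,.060],6.5),tilt(),r.get_obs()['tcp_pos'])"
```

```text
clock: 32.32
tcp_pos: [0.6846, -0.0408, 0.0863]
orientation: [-3.131, -0.192, -0.033]
contact_force: [0.1, -1.2, -0.5]
grip_width: -0.0
(array([-0.24,  0.56,  2.63]), np.float64(7.01), np.float64(0.51)) [0.0209 0.0055] [ 0.68463135 -0.04075901  0.08634231]
```

```bash
python3 -m pendant '-0.2 0.5 1 0.5;0 0 1 0;0 0 0 0'; python3 - <<'E'
from h import *
print(rel([.6835,-.0465,.046],6.5),tilt(),r.get_obs()["tcp_pos"])
f=shot("w12"); crop(f,200,150,170,150,4,"pics/w12k.png"); f=r.grab_frame("side"); crop(f,250,150,110,90,6,"pics/sd12.png")
E
```

```text
clock: 32.57
tcp_pos: [0.6834, -0.046, 0.0639]
orientation: [-3.131, -0.174, -0.033]
contact_force: [-0.5, 1.2, -1.4]
grip_width: -0.0003
(array([-0.03,  0.05,  1.79]), np.float64(6.36), np.float64(-0.14)) [0.0208 0.0064] [ 0.68339651 -0.04603994  0.06393763]
```

View pics/w12k.png

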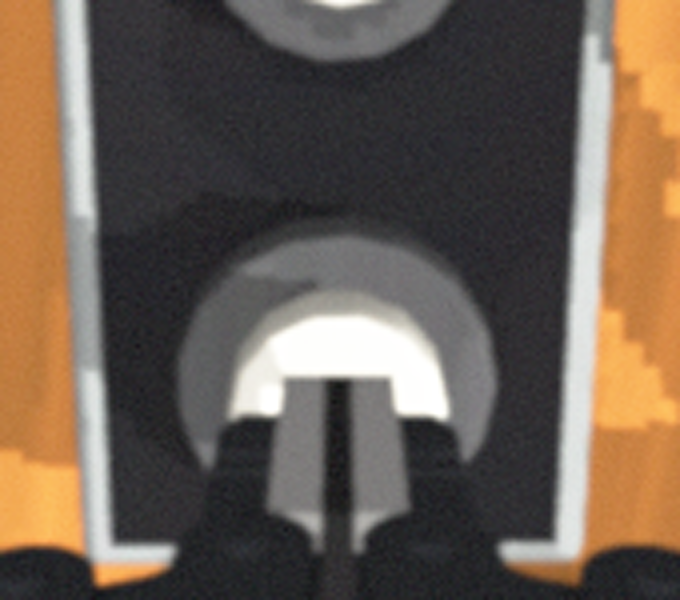

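View pics/sd12.png

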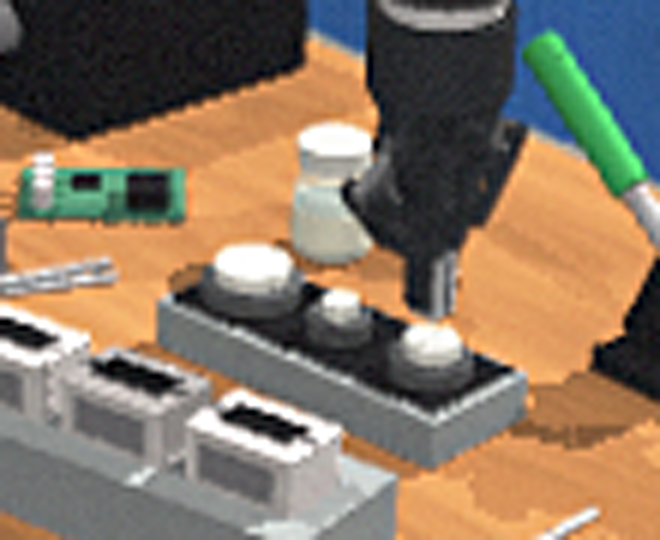

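Tip is over the mid key, centred across it. Pressing.

```bash
python3 -m pendant '0 0 0.6 0;0 0 0.5 0;0 0 0.3 0'; python3 -c "
from h import *
print(rel([.6835,-.0465,.046],6.5),r.get_obs()['contact_force'])"
```

```text
clock: 32.92
tcp_pos: [0.6853, -0.0421, 0.0507]
orientation: [-3.13, -0.182, -0.037]
contact_force: [-0.1, -0.5, 0.8]
grip_width: -0.0004
(array([-0.24,  0.42,  0.47]), np.float64(6.66), np.float64(0.16)) [-0.11544948 -0.49076833  0.82964431]
```

```bash
python3 -m pendant '-0.1 0.2 0.3 0;0 0 0.3 0;0 0 0.1 0;0 0 0.1 0'; python3 -c "
from h import *
print(rel([.6835,-.0465,.046],6.5),r.get_obs()['contact_force'])"
```

```text
clock: 33.25
tcp_pos: [0.6852, -0.0426, 0.0462]
orientation: [-3.127, -0.185, -0.038]
contact_force: [-2.5, 0.8, 5.6]
grip_width: -0.0001
(array([-0.22,  0.36,  0.02]), np.float64(6.78), np.float64(0.28)) [-2.52599102  0.84198422  5.59736892]
```

```bash
python3 -m pendant '0 0 0.15 0;0 0 0.1 0'; python3 -c "
from h import *
print(rel([.6835,-.0465,.046],6.5),r.get_obs()['contact_force'])"
```

```text
clock: 33.42
tcp_pos: [0.6853, -0.0426, 0.0462]
orientation: [-3.126, -0.185, -0.038]
contact_force: [-3.0, 0.0, 8.0]
grip_width: -0.0003
(array([-0.22,  0.37,  0.01]), np.float64(6.78), np.float64(0.28)) [-3.03867136  0.04839145  8.00028957]
```

```bash
python3 -m pendant '0 0 -1.5 0;0 0 -2 0;0 -2.5 -0.5 0;0 -2.5 0 0;0 -0.5 0 0;0 0 0 0'; python3 -c "
from h import *
print(rel([.677,.016,.060],6.5),tilt(),r.get_obs()['tcp_pos'])"
```

```text
clock: 33.92
tcp_pos: [0.6775, 0.0101, 0.0884]
orientation: [-3.127, -0.179, -0.039]
contact_force: [0.1, 0.2, -0.5]
grip_width: -0.0004
(array([-0.06, -0.57,  2.84]), np.float64(6.55), np.float64(0.05)) [0.0246 0.0103] [0.67751334 0.0101089  0.08839344]
```

```bash
python3 -m pendant '0 -0.6 1 0;0 0 1 0;0 0 0 0'; python3 - <<'E'
from h import *
print(rel([.677,.016,.046],6.5),tilt(),r.get_obs()["tcp_pos"])
f=shot("w13"); crop(f,200,150,170,150,4,"pics/w13k.png"); f=r.grab_frame("side"); crop(f,250,150,110,90,6,"pics/sd13.png")
E
```

```text
clock: 34.17
tcp_pos: [0.6772, 0.0148, 0.0662]
orientation: [-3.129, -0.178, -0.039]
contact_force: [0.2, -0.6, -1.0]
grip_width: -0.0002
(array([-0.06, -0.1 ,  2.02]), np.float64(6.53), np.float64(0.03)) [0.0247 0.009 ] [0.67720073 0.01484202 0.0661744 ]
```

View pics/w13k.png

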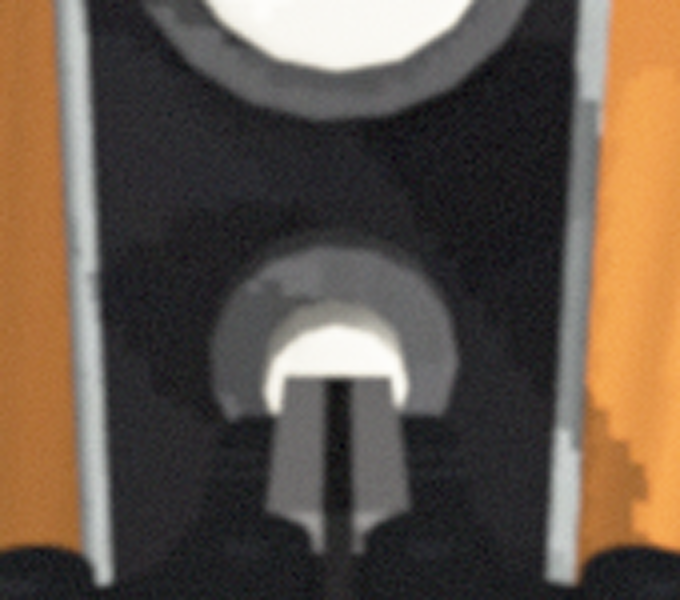

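View pics/sd13.png

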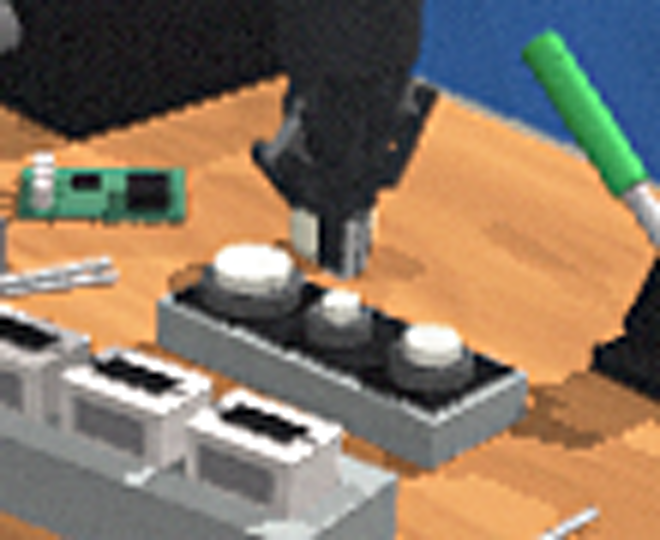

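```bash
python3 -c "
from h import *
print(px2w(load('w13'),[(284.2,247.5)],.052))"; python3 -m pendant '-0.05 -0.2 0.6 0;0 -0.1 0.5 0'; python3 -c "
from h import *
print(rel([.677,.016,.046],6.5),r.get_obs()['contact_force'])"
```

```text
[[0.67672503 0.01688725 0.052     ]]
clock: 34.43
tcp_pos: [0.6781, 0.0156, 0.0566]
orientation: [-3.13, -0.174, -0.044]
contact_force: [0.5, -0.3, -0.4]
grip_width: 0.0003
(array([-0.13, -0.04,  1.05]), np.float64(6.36), np.float64(-0.14)) [ 0.46458141 -0.30297626 -0.4474683 ]
```

```bash
python3 -m pendant '-0.15 -0.15 0.4 0;-0.05 0 0.3 0;0 0 0.2 0;0 0 0.2 0'; python3 -c "
from h import *
print(rel([.677,.016,.046],6.5),r.get_obs()['contact_force'])"
```

```text
clock: 34.77
tcp_pos: [0.6766, 0.0166, 0.0457]
orientation: [-3.129, -0.172, -0.044]
contact_force: [-9.5, 1.0, 29.9]
grip_width: -0.0003
(array([ 0.03,  0.06, -0.03]), np.float64(6.29), np.float64(-0.21)) [-9.49314029  1.02972467 29.90644468]
```

```bash
python3 -m pendant '0 0 -1.5 0;0 0 -3 0;0 0 -3 0;-1 0 -2 -2;-3.5 -0.5 0 -2;-4 -0.6 0 -2;-4 -0.6 0 0;-3 -0.5 0 0' 0; python3 -c "
from h import *
print(rel(well(2,(0,0),.049),12.9),tilt(),r.get_obs()['tcp_pos'])"
```

```text
clock: 35.43
tcp_pos: [0.5192, 0.0081, 0.1403]
orientation: [-3.118, -0.347, -0.058]
contact_force: [-0.5, 0.2, 0.2]
grip_width: 0.0856
(array([-2.25, -5.44,  9.05]), np.float64(12.68), np.float64(-0.22)) [0.0365 0.0076] [0.51922777 0.00811889 0.14027079]
```

```bash
python3 -m pendant '-1.2 -2.7 0.5 0;-1.2 -2.7 0.5 0;0 -0.3 0.5 0;0 0 0 0'; python3 -c "
from h import *
print(rel(well(2,(0,0),.049),12.9),tilt(),r.get_obs()['tcp_pos']); shot('w14')"
```

```text
clock: 35.77
tcp_pos: [0.474, 0.057, 0.1239]
orientation: [-3.117, -0.339, -0.052]
contact_force: [0.5, -0.3, -0.1]
grip_width: 0.0856
(array([1.18, 0.34, 7.53]), np.float64(12.42), np.float64(-0.48)) [0.0323 0.0091] [0.47395935 0.05704161 0.12385118]
```

View pics/w14.png

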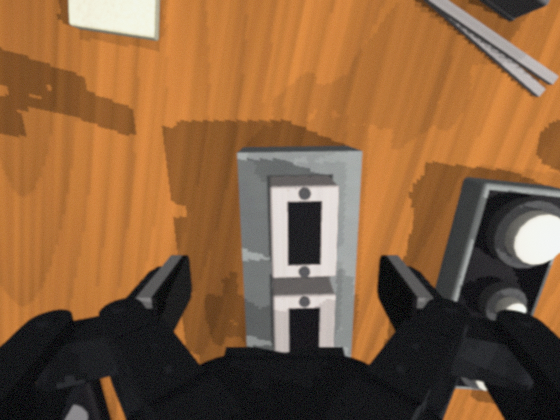

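```bash
python3 -c "
from h import *
print(px2w(load('w14'),[(304,232)],.075), well(2,(0,0)))"; python3 -m pendant '1.1 0.3 1 -0.5;0.1 0 1 0;0 0 1 0;0 0 0 0'; python3 -c "
from h import *
print(rel(well(2,(0,0),.049),12.9),tilt(),r.get_obs()['tcp_pos'])"
```

```text
[[0.4880484  0.05797335 0.075     ]] [np.float64(0.4886864909511458), np.float64(0.0569313731469153), 0.1]
clock: 36.15
tcp_pos: [0.4912, 0.0546, 0.0939]
orientation: [-3.117, -0.348, -0.058]
contact_force: [0.4, -0.2, -0.0]
grip_width: 0.0851
(array([-0.36, -0.28,  4.48]), np.float64(12.75), np.float64(-0.15)) [0.036  0.0086] [0.49120124 0.05456465 0.09393946]
```

```bash
python3 -m pendant '-0.35 -0.3 1 0;-0.05 0 1.3 0;-0.05 0 1.3 0;0 0 0.6 0;0 0 0 0'; python3 -c "
from h import *
print(rel(well(2,(0,0),.049),12.9),tilt(),r.get_obs()['tcp_pos'])"
```

```text
clock: 36.57
tcp_pos: [0.4882, 0.0536, 0.0494]
orientation: [-3.12, -0.339, -0.056]
contact_force: [-0.2, 0.1, 0.8]
grip_width: 0.0852
(array([ 0.12, -0.32,  0.05]), np.float64(12.4), np.float64(-0.5)) [0.035  0.0062] [0.48821565 0.05359998 0.04943625]
```

```bash
python3 -m pendant '0.05 -0.2 0 -0.3;0 0 0 0;0 0 0 0;0 0 0 0;0 0 0 0;0 0 0 0' 255 60; python3 -m pendant '0.04 0 -1 0;0.04 0 -1 0;0.04 0 -1 0;0.04 0 -1 0'; python3 -c "
from h import *
print(rel(well(2,(0,0),.149),12.9),tilt(),r.get_obs()['tcp_pos'])"
```

```text
clock: 37.07
tcp_pos: [0.4892, 0.0553, 0.0515]
orientation: [-3.119, -0.346, -0.058]
contact_force: [-0.8, -0.2, -3.7]
grip_width: 0.0429
clock: 37.4
tcp_pos: [0.4876, 0.055, 0.0934]
orientation: [-3.12, -0.346, -0.052]
contact_force: [-0.4, -0.6, -3.2]
grip_width: 0.0428
(array([ 0.34, -0.15, -5.55]), np.float64(12.65), np.float64(-0.25)) [0.0327 0.0053] [0.48755806 0.05500163 0.09337416]
```

```bash
python3 -m pendant '0 0 -3.5 0;0 0 -4 0;1 -2 -3 0;2.5 -3.3 0 0;2.5 -3.3 0 0;2.5 -3.3 0 0;2.5 -3.3 0 0;2 -3 0 0'; python3 -m pendant '1 -3 0 0;0 0 0 -5;0 0 0 -5;0 0 0 -5;0 0 0 -5;0 0 0 -5;0 0 0 -5;0 0 0 -5';python3 -m pendant '0 0 0 -5;0 0 0 -5;0 0 0 -5;0 0 0 -5;0 0 0 -5;0 0 0 0;0 0 0 0'; python3 -c "
from h import *
print(rel([.58,.307,.2],73),tilt(),r.get_obs()['tcp_pos']);f=shot('w15')"
```

```text
clock: 38.07
tcp_pos: [0.5723, 0.254, 0.2203]
orientation: [-3.121, -0.313, -0.06]
contact_force: [0.2, 0.6, -3.4]
grip_width: 0.0431
clock: 38.73
tcp_pos: [0.5733, 0.3002, 0.2278]
orientation: [2.853, 1.294, 0.063]
contact_force: [0.0, 0.1, -4.1]
grip_width: 0.0428
clock: 39.32
tcp_pos: [0.5707, 0.2963, 0.2343]
orientation: [2.474, 1.899, 0.055]
contact_force: [0.2, 0.7, -3.2]
grip_width: 0.0426
(array([1.22, 0.48, 3.47]), np.float64(75.02), np.float64(2.02)) [0.0414 0.0038] [0.57072808 0.2963292  0.23425972]
```

View pics/w15.png

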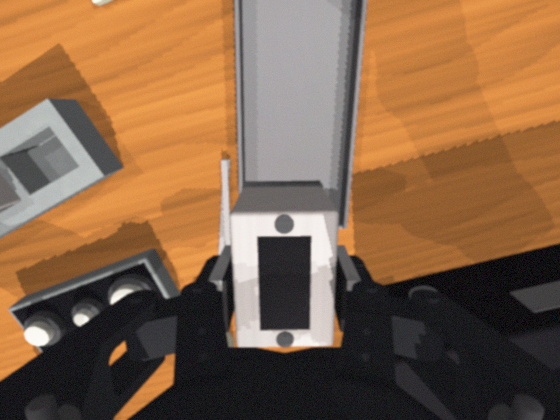

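```bash
python3 - <<'E'
from h import *
f=load("w15"); crop(f,220,0,160,230,2.6,"pics/w15t.png")
E
```

```text
(no output)
```

View pics/w15t.png

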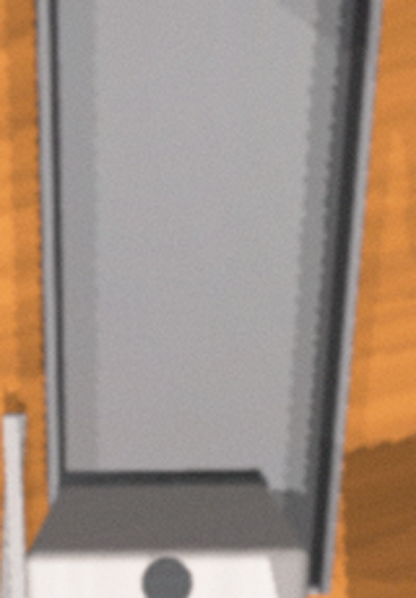

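```bash
python3 - <<'E'
from h import *
f=load("w15"); P=px2w(f,uncrop([(38,5),(48,480),(382,5),(329,590)],2.6,(220,0)),.035)[:,:2]; print(P)
for a,b in((0,1),(2,3)): d=P[a]-P[b]; print(np.degrees(np.arctan2(d[1],d[0])))
u=np.array([np.cos(np.radians(163)),np.sin(np.radians(163))]); n=np.array([-u[1],u[0]])
for c in(162.5,163,163.5):
    u=np.array([np.cos(np.radians(c)),np.sin(np.radians(c))]); n=np.array([-u[1],u[0]]); print(c,P@n, P@u)
print("scene centre",np.array([.5034,.3299])@n,np.array([.5034,.3299])@u)
E
```

```text
[[0.39929894 0.29784445]
 [0.56782187 0.24814955]
 [0.43100193 0.4178699 ]
 [0.64904485 0.35376806]]
163.56999878811126
163.61733642195827
162.5 [-0.40413081 -0.40741177 -0.52813438 -0.53256615] [-0.29125461 -0.46692133 -0.28539794 -0.51262497]
163 [-0.40157378 -0.40332165 -0.52562374 -0.52807243] [-0.29477018 -0.47045885 -0.28999586 -0.51725291]
163.5 [-0.39898616 -0.39920081 -0.52307307 -0.52353849] [-0.29826331 -0.47396054 -0.29457169 -0.52184145]
scene centre -0.4592879550569715 -0.38897319231482425
```

```bash
cat >> h.py <<'E'
SLOT={'near':(.5768,.3099),'mid':(.5,.3327),'far':(.4233,.3554)}
def put(s,zb,off):
    o=r.get_obs();M=Ro.from_rotvec(o["orientation"]).as_matrix()
    b=o["tcp_pos"]+M@np.array(off); t=np.array([*SLOT[s],zb]); ty=np.degrees(np.arctan2(M[1,0],M[0,0]))
    print("bottom z %.4f"%b[2],"go",(M.T@(t-b)*100).round(2),"turn",round(ty-73.5,2),"tilt",tilt(),"F",o["contact_force"].round(1),"down=",(M.T@[0,0,-1]).round(3))
E
python3 -c "
from h import *
put('near',.05,(-.001,0,.0437))"
```

```text
bottom z 0.1907 go [ 1.3  -0.5  14.08] turn 1.51 tilt [0.0417 0.0039] F [ 0.1 -0.2 -3.6] down= [-0.015 -0.039  0.999]
```

```bash
python3 -m pendant '0.7 -0.4 2 1.5;0.5 0 4 0;0 0 4 0;0 0 3 0;0 0 1 0;0 0 0 0'; python3 -c "
from h import *
put('near',.005,(-.001,0,.0437))"
```

```text
clock: 39.87
tcp_pos: [0.5798, 0.3116, 0.096]
orientation: [2.512, 1.845, 0.071]
contact_force: [-0.6, -1.0, -2.9]
grip_width: 0.0429
bottom z 0.0523 go [-0.36 -0.66  4.7 ] turn -0.87 tilt [0.0511 0.0077] F [-0.6 -1.  -2.9] down= [-0.023 -0.046  0.999]
```

```bash
python3 -m pendant '-0.3 -0.6 1.2 -0.9;0 -0.05 1.3 0;0 -0.05 0.8 0;0 0 0 0'; python3 -c "
from h import *
put('near',.005,(-.001,0,.0437))"
```

```text
clock: 40.2
tcp_pos: [0.5767, 0.3124, 0.0662]
orientation: [2.5, 1.859, 0.08]
contact_force: [-0.7, -0.3, -3.7]
grip_width: 0.0431
bottom z 0.0225 go [-0.3  -0.23  1.73] turn -0.19 tilt [0.0562 0.01  ] F [-0.7 -0.3 -3.7] down= [-0.026 -0.051  0.998]
```

```bash
python3 -m pendant '-0.3 -0.2 0.5 0;0 -0.05 0.5 0;0 0 0.3 0'; python3 -c "
from h import *
put('near',.005,(-.001,0,.0437))"
```

```text
clock: 40.45
tcp_pos: [0.5768, 0.3115, 0.0556]
orientation: [2.5, 1.856, 0.089]
contact_force: [0.3, -0.1, -3.4]
grip_width: 0.0425
bottom z 0.0120 go [-0.21 -0.24  0.68] turn -0.27 tilt [0.0615 0.0131] F [ 0.3 -0.1 -3.4] down= [-0.03  -0.055  0.998]
```

```bash
python3 -m pendant '-0.2 -0.2 0.3 0;0 0 0.25 0;0 0 0.1 0'; python3 -c "
from h import *
put('near',.005,(-.001,0,.0437))"
```

```text
clock: 40.7
tcp_pos: [0.5756, 0.3101, 0.0499]
orientation: [2.501, 1.855, 0.092]
contact_force: [-2.3, -2.3, 9.7]
grip_width: 0.0428
bottom z 0.0063 go [-0.02 -0.13  0.12] turn -0.33 tilt [0.063  0.0137] F [-2.3 -2.3  9.7] down= [-0.031 -0.056  0.998]
```

```bash
python3 -m pendant '0 0 0.1 0;0 0 0 0'; python3 -m pendant '0 0 0 0;0 0 0 0;0 0 0 0;0 0 0 0' 0; python3 -m pendant '0.06 0.1 -2 0;0.1 0.2 -4 0;0 0 -4 0;0 0 -4 0;0 2 -2 0;0 3 0 0;0 0 0 0'; python3 -c "
from h import *
put('near',.005,(-.001,0,.0437)); shot('w16'); f=r.grab_frame('side'); crop(f,150,140,180,120,4.2,'pics/sd16.png')"
```

```text
clock: 40.87
tcp_pos: [0.5755, 0.3102, 0.0504]
orientation: [2.502, 1.855, 0.091]
contact_force: [-1.1, 0.5, -3.8]
grip_width: 0.0426
clock: 41.2
tcp_pos: [0.5778, 0.3114, 0.0523]
orientation: [2.502, 1.854, 0.1]
contact_force: [0.3, -0.4, -0.6]
grip_width: 0.085
clock: 41.78
tcp_pos: [0.6185, 0.2954, 0.2225]
orientation: [2.498, 1.858, 0.099]
contact_force: [-0.2, -1.4, 0.3]
grip_width: 0.0853
bottom z 0.1788 go [-0.47 -5.7  17.07] turn -0.15 tilt [0.0671 0.0166] F [-0.2 -1.4  0.3] down= [-0.035 -0.059  0.998]
```

View pics/w16.png

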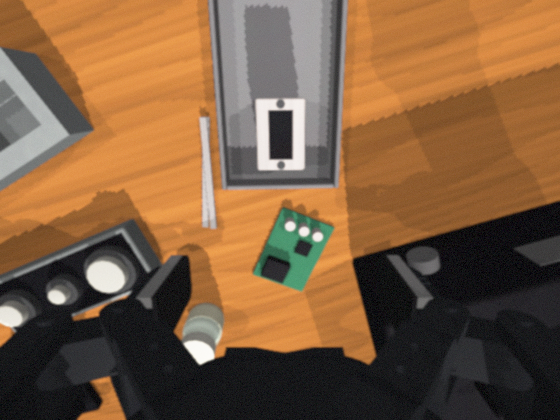

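View pics/sd16.png

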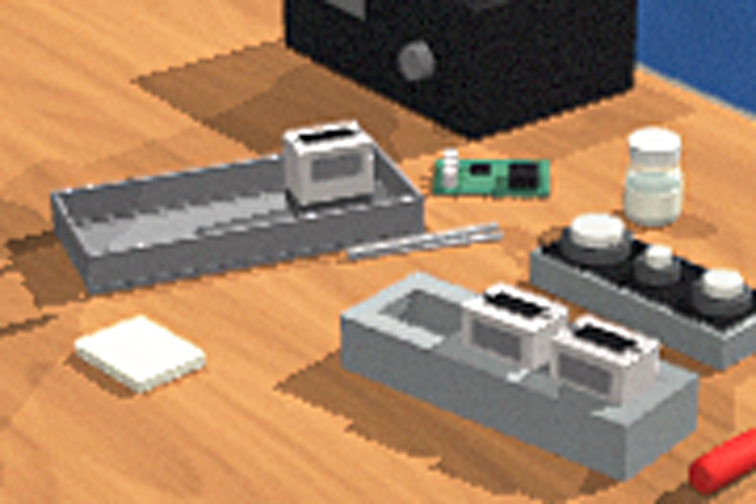

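```bash
T='from h import *
print(tilt(),rel(well(1,(0,0),.22),DX),r.get_obs()["tcp_pos"].round(4),r.get_obs()["joints"].round(3))'
python3 -m pendant '0 0 0 7;0 0 0 7;0 0 0 7;0 0 0 7;0 0 0 7;0 0 0 7;0 0 0 7;0 0 0 7'>/dev/null; python3 -c "$T"; python3 -m pendant '0 0 0 4;0 0 0 0;0 0 0 0'>/dev/null; python3 -c "$T"
```

```text
[0.0453 0.0135] (array([-18.2 ,  28.02,  -1.77]), np.float64(16.22), np.float64(3.32)) [0.6032 0.3009 0.211 ] [-0.853  0.492  0.412  1.639 -0.214  1.009 -0.096]
[0.0386 0.0107] (array([-15.65,  29.54,  -2.  ]), np.float64(12.0), np.float64(-0.9)) [0.5984 0.3026 0.207 ] [-0.87   0.497  0.428  1.647 -0.225  1.008 -0.165]
```

```bash
T='from h import *
print(tilt(),rel(well(1,(0,0),.12),DX),r.get_obs()["tcp_pos"].round(4))'
python3 -m pendant '-2 3.5 0 -0.9;-2 3.5 0 0;-2 3.5 0 0;-2 3.5 0 0;-2 3.5 0 0;-2 3.5 0 0;-1.8 3.5 0 0;-1.5 2.5 0 0'>/dev/null; python3 -c "$T"; python3 -m pendant '0 0 0 0;0 0 0 0'>/dev/null; python3 -c "$T"
```

```text
[0.0335 0.0146] (array([-0.92,  2.48,  7.41]), np.float64(15.47), np.float64(2.57)) [0.5059 0.0061 0.1945]
[0.0317 0.0134] (array([-0.36,  1.83,  7.4 ]), np.float64(15.11), np.float64(2.21)) [ 0.5025 -0.0014  0.1942]
```

```bash
T='from h import *
print(tilt(),rel(well(1,(0,0),.12),DX),r.get_obs()["tcp_pos"].round(4))'
python3 -m pendant '0 0 0 7;0 0 0 7;0 0 0 7;0 0 0 7;0 0 0 7;0 0 0 7;0 0 0 0'>/dev/null; python3 -c "$T"; python3 -m pendant '0 0 0 -7;0 0 0 -7;0 0 0 -7;0 0 0 -7;0 0 0 -7;0 0 0 -7;0 0 0 0'>/dev/null; python3 -c "$T"
```

```text
[0.0302 0.0152] (array([1.35, 2.32, 7.28]), np.float64(-27.63), np.float64(-40.53)) [0.5027 0.0065 0.1931]
[0.0287 0.0155] (array([-0.99,  3.52,  7.14]), np.float64(16.57), np.float64(3.67)) [0.5035 0.0164 0.1919]
```

```bash
T='from h import *
print(tilt(),rel(well(1,(0,0),.05),DX),r.get_obs()["tcp_pos"].round(4)); shot("w17")'
python3 -m pendant '-0.4 1.8 2 3.6;-0.4 1.6 2.5 0;0 0 2.5 0;0 0 0 0;0 0 0 0'>/dev/null; python3 -c "$T"
```

```text
[0.0331 0.018 ] (array([-0.75,  0.54,  7.02]), np.float64(13.33), np.float64(0.43)) [ 0.5098 -0.0134  0.1205]
```

View pics/w17.png

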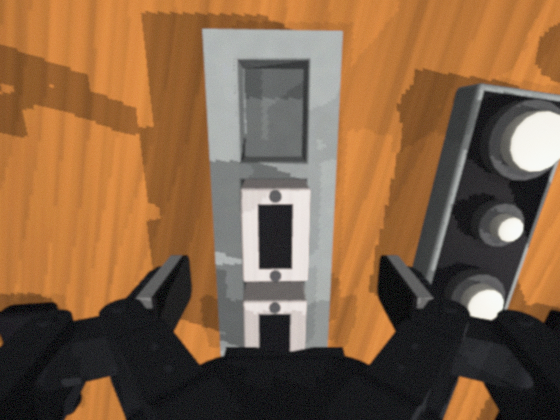

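```bash
python3 -c "
from h import *
print(px2w(load('w17'),[(275.5,236)],.075))"; T='from h import *
print(tilt(),rel(well(1,(0,0),.05),DX),r.get_obs()["tcp_pos"].round(4))'
python3 -m pendant '-0.6 0.4 1.5 0.4;-0.1 0.1 1.5 0;0 0 0 0'>/dev/null; python3 -c "$T"
```

```text
[[ 0.50622997 -0.0172761   0.075     ]]
[0.0393 0.0207] (array([-0.45,  0.27,  4.35]), np.float64(13.18), np.float64(0.28)) [ 0.5082 -0.0163  0.0937]
```

```bash
T='from h import *
print(tilt(),rel(well(1,(0,0),.05),DX),r.get_obs()["tcp_pos"].round(4))'
python3 -m pendant '-0.4 0.2 1 0;-0.1 0.05 1.2 0;-0.05 0 1 0;0 0 0 0'>/dev/null; python3 -c "$T"
```

```text
[0.0467 0.0231] (array([-0.28,  0.14,  1.4 ]), np.float64(13.37), np.float64(0.47)) [ 0.5079 -0.0174  0.0642]
```

```bash
T='from h import *
print(tilt(),rel(well(1,(0,0),.05),DX),r.get_obs()["tcp_pos"].round(4),r.get_obs()["contact_force"])'
python3 -m pendant '-0.35 0.15 0.7 0.4;-0.1 0 0.6 0;0 0 0 0'>/dev/null; python3 -c "$T"
```

```text
[0.0487 0.0236] (array([0.09, 0.  , 0.1 ]), np.float64(12.97), np.float64(0.07)) [ 0.5051 -0.0193  0.051 ] [-1.11169803  0.04335406  0.55647123]
```

```bash
T='from h import *
print(tilt(),rel(well(1,(0,0),.05),DX),r.get_obs()["tcp_pos"].round(4),r.get_obs()["contact_force"])'
python3 -m pendant '0.05 0 0 0;0 0 0 0;0 0 0 0;0 0 0 0;0 0 0 0;0 0 0 0' 255 60 >/dev/null; python3 -c "$T"
python3 -m pendant '0.04 0.02 -0.8 0;0.04 0.02 -0.8 0;0.04 0.02 -0.8 0'  >/dev/null; python3 -c "$T"
```

```text
[0.0493 0.0241] (array([-0.01, -0.02,  0.2 ]), np.float64(12.95), np.float64(0.05)) [ 0.5061 -0.0193  0.052 ] [ 0.33841584 -0.64764062 -4.34050736]
[0.0459 0.0232] (array([ 0.02, -0.06,  2.61]), np.float64(12.96), np.float64(0.06)) [ 0.5048 -0.0203  0.0761] [ 0.6325188  -0.03456791 -3.86684926]
```

```bash
T='from h import *
print(tilt(),r.get_obs()["tcp_pos"].round(4));put("mid",.05,(-.001,0,.0445))'
python3 -m pendant '0.05 0 -2 0;0.1 0 -3.5 0;0 0 -4 0;0 -2 -4 0;0.7 -3.8 0 0;0.9 -4 0 0;0.9 -4 0 0;0.9 -4 0 0' >/dev/null;python3 -m pendant '0.9 -4 0 0;0.9 -4 0 0;0.9 -3.8 0 0;0.9 -3 0 0;0 0 0 -7;0 0 0 -7;0 0 0 -7;0 0 0 -7' >/dev/null; python3 -m pendant '0 0 0 -7;0 0 0 -7;0 0 0 -7;0 0 0 -7;0 0 0 -2;0 0 0 0' >/dev/null;  python3 -c "$T"
```

```text
[0.0509 0.0218] [0.4898 0.3162 0.2396]
bottom z 0.1951 go [ 1.29 -0.34 14.56] turn -2.08 tilt [0.0509 0.0218] F [-0.2 -0.6 -3.3] down= [-0.037 -0.041  0.998]
```

```bash
T='from h import *
print(tilt(),r.get_obs()["tcp_pos"].round(4));put("mid",.05,(-.001,0,.0445))'
python3 -m pendant '0 0 0 7;0 0 0 7;0 0 0 7;0 0 0 7;0 0 0 7;0 0 0 7;0 0 0 7;0 0 0 7' >/dev/null;python3 -c "$T";python3 -m pendant '0 0 0 -4;0 0 0 -4;0 0 0 -4;0 0 0 -4;0 0 0 -4;0 0 0 -4;0 0 0 -4;0 0 0 -4' >/dev/null; python3 -m pendant '0 0 0 -4;0 0 0 -4;0 0 0 -4;0 0 0 -4;0 0 0 -4;0 0 0 -4;0 0 0 -2;0 0 0 0' >/dev/null;  python3 -c "$T"
```

```text
[0.0495 0.0177] [0.4876 0.3115 0.2428]
bottom z 0.1983 go [ 0.81 -1.66 14.9 ] turn -59.65 tilt [0.0495 0.0177] F [ 0.1 -0.1 -3.8] down= [-0.052  0.005  0.999]
[0.0469 0.0077] [0.4823 0.3036 0.2486]
bottom z 0.2042 go [ 2.98 -0.05 15.5 ] turn -1.23 tilt [0.0469 0.0077] F [ 0.3 -0.2 -3.2] down= [-0.022 -0.042  0.999]
```

```bash
T='from h import *
print(tilt(),r.get_obs()["tcp_pos"].round(4));put("mid",.005,(-.001,0,.0445))'
python3 -m pendant '1.5 0 1 -1.2;1.4 -0.1 3 0;0 -0.1 4 0;0 -0.1 4 0;0 -0.1 2 0;0 0 0 0' >/dev/null;python3 -c "$T"
```

```text
[0.0556 0.0129] [0.4972 0.3357 0.1105]
bottom z 0.0660 go [-0.41 -0.16  6.09] turn -0.96 tilt [0.0556 0.0129] F [-0.3 -0.3 -2.7] down= [-0.029 -0.049  0.998]
```

```bash
T='from h import *
print(tilt(),r.get_obs()["tcp_pos"].round(4));put("mid",.005,(-.001,0,.0445))'
python3 -m pendant '-0.3 -0.15 1.5 -0.9;-0.1 -0.1 1.6 0;0 -0.1 1.3 0;0 0 0 0' >/dev/null;python3 -c "$T"
```

```text
[0.0576 0.0126] [0.4963 0.3339 0.0681]
bottom z 0.0237 go [-0.08  0.06  1.87] turn -0.42 tilt [0.0576 0.0126] F [-1.2 -0.7 -3.6] down= [-0.029 -0.051  0.998]
```

```bash
T='from h import *
print(tilt(),r.get_obs()["tcp_pos"].round(4));put("mid",.005,(-.001,0,.0445))'
python3 -m pendant '-0.1 0 0.6 -0.4;0 0 0.5 0;0 0 0.3 0' >/dev/null;python3 -c "$T"
```

```text
[0.062  0.0158] [0.4991 0.3346 0.057 ]
bottom z 0.0125 go [-0.23 -0.15  0.74] turn -0.08 tilt [0.062  0.0158] F [-0.1 -0.  -4.2] down= [-0.033 -0.055  0.998]
```

```bash
T='from h import *
print(tilt(),r.get_obs()["tcp_pos"].round(4));put("mid",.005,(-.001,0,.0445))'
python3 -m pendant '-0.2 -0.15 0.3 0;0 0 0.25 0;0 0 0.15 0' >/dev/null;python3 -c "$T"
```

```text
[0.0646 0.0176] [0.4988 0.3337 0.051 ]
bottom z 0.0066 go [-0.13 -0.12  0.15] turn -0.11 tilt [0.0646 0.0176] F [-1.  -2.1  9.3] down= [-0.035 -0.057  0.998]
```

Contact made. Releasing and retreating.

```bash
python3 -m pendant '0 0 0.05 0;0 0 0 0;0 0 0 0;0 0 0 0;0 0 0 0' 0; python3 -m pendant '0.06 0.1 -2 0;0.1 0.2 -4 0;0 0 -4 0;0 0 -4 0;0 2 -2 0;0 3 0 0;0 0 0 0'; python3 -c "
from h import *
shot('w18');print(tilt())"
```

```text
clock: 52.43
tcp_pos: [0.501, 0.3352, 0.0527]
orientation: [2.5, 1.86, 0.106]
contact_force: [0.5, 0.1, -0.6]
grip_width: 0.0854
clock: 53.02
tcp_pos: [0.5404, 0.3186, 0.2232]
orientation: [2.496, 1.866, 0.103]
contact_force: [0.8, -0.8, -1.4]
grip_width: 0.0852
[0.0654 0.0212]
```

View pics/w18.png

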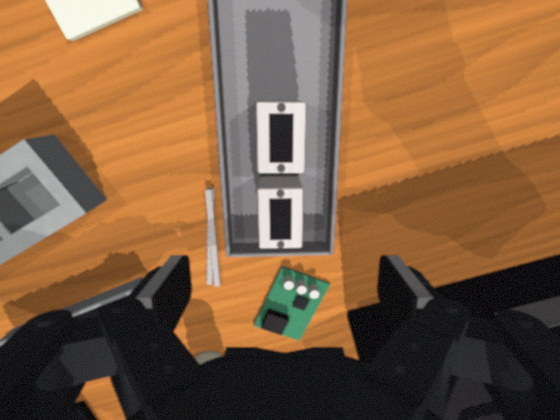

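```bash
T='from h import *
print(tilt(),rel(well(0,(0,0),.2),DX),r.get_obs()["tcp_pos"].round(4))'
python3 -m pendant '0 4 0 0;0 4 0 0;0 2 0 0;0 0 0 0' >/dev/null; python3 -c "$T"; python3 -m pendant '0 0 0 7;0 0 0 7;0 0 0 7;0 0 0 7;0 0 0 7;0 0 0 7;0 0 0 7;0 0 0 7' >/dev/null;python3 -m pendant '0 0 0 4;0 0 0 0;0 0 0 0' >/dev/null; python3 -c "$T"
```

```text
[0.059  0.0219] (array([-40.47,   0.41,   1.1 ]), np.float64(74.07), np.float64(61.17)) [0.6299 0.2946 0.2259]
[0.0348 0.0183] (array([-17.34,  36.73,   0.34]), np.float64(12.54), np.float64(-0.36)) [0.6126 0.3009 0.2137]
```

```bash
T='from h import *
print(tilt(),rel(well(0,(0,0),.05),DX),r.get_obs()["tcp_pos"].round(4))'
python3 -m pendant '-1.7 3.6 0 0;-1.8 3.7 0 0;-1.8 3.7 0 0;-1.8 3.7 0 0;-1.8 3.7 0 0;-1.8 3.7 0 0;-1.8 3.7 0 0;-1.8 3.7 0 0' >/dev/null; python3 -m pendant '-1.8 3.7 0 0;-0.9 2 0 0;0 0 0 0;0 0 0 0' >/dev/null;python3 -c "$T"
```

```text
[0.0292 0.0248] (array([-0.35,  1.52, 14.78]), np.float64(15.1), np.float64(2.2)) [ 0.5186 -0.0833  0.1981]
```

```bash
T='from h import *
print(tilt(),rel(well(0,(0,0),.05),DX),r.get_obs()["tcp_pos"].round(4));shot("w19")'
python3 -m pendant '-0.4 1 2 2.2;-0.1 0.5 3.5 0;0 0 2.5 0;0 0 0 0' >/dev/null;python3 -c "$T"
```

```text
[0.0356 0.0286] (array([-0.33,  0.48,  6.69]), np.float64(13.51), np.float64(0.61)) [ 0.5232 -0.0916  0.1171]
```

View pics/w19.png

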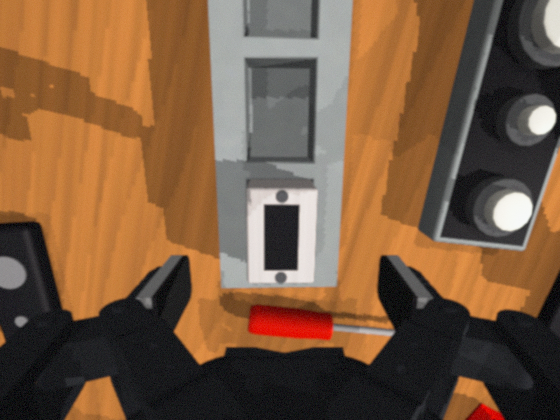

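```bash
T='from h import *
print(tilt(),rel(well(0,(0,0),.05),DX),r.get_obs()["tcp_pos"].round(4))'
python3 -m pendant '-0.3 0.4 1.5 0.6;-0.1 0.1 1.5 0;-0.1 0 1 0;0 0 0 0' >/dev/null;python3 -c "$T"
```

```text
[0.0429 0.0312] (array([-0.5 ,  0.35,  3.17]), np.float64(13.49), np.float64(0.59)) [ 0.5262 -0.0916  0.082 ]
```

```bash
T='from h import *
print(tilt(),rel(well(0,(0,0),.05),DX),r.get_obs()["tcp_pos"].round(4))'
python3 -m pendant '-0.45 0.3 1.2 0.5;-0.1 0.1 1 0;-0.05 0 0.5 0;0 0 0 0' >/dev/null;python3 -c "$T"
```

```text
[0.0491 0.033 ] (array([-0.36,  0.13,  0.74]), np.float64(13.3), np.float64(0.4)) [ 0.5263 -0.0933  0.0577]
```

```bash
T='from h import *
print(tilt(),rel(well(0,(0,0),.05),DX),r.get_obs()["tcp_pos"].round(4),r.get_obs()["contact_force"])'
python3 -m pendant '-0.4 0.1 0.5 0.4;-0.1 0 0.2 0;0 0 0 0' >/dev/null;python3 -c "$T"
python3 -m pendant '0 0 0 0;0 0 0 0;0 0 0 0;0 0 0 0;0 0 0 0;0 0 0 0' 255 60 >/dev/null; python3 -c "$T"
python3 -m pendant '0.04 0.03 -0.8 0;0.04 0.03 -0.8 0;0.04 0.03 -0.8 0'  >/dev/null; python3 -c "$T"
```

```text
[0.0513 0.0334] (array([0.03, 0.04, 0.12]), np.float64(12.93), np.float64(0.03)) [ 0.5231 -0.0948  0.0512] [0.33536599 0.03330234 0.06609686]
[0.0523 0.0339] (array([-0.02,  0.02,  0.25]), np.float64(12.91), np.float64(0.01)) [ 0.5235 -0.095   0.0525] [ 0.48718578  0.9709809  -2.11111691]
[0.0498 0.0336] (array([-0.07, -0.03,  2.67]), np.float64(12.94), np.float64(0.04)) [ 0.5229 -0.0961  0.0767] [ 0.4835213   0.06768472 -3.01463959]
```

```bash
T='from h import *
print(tilt(),r.get_obs()["tcp_pos"].round(4));put("far",.05,(-.001,0,.0445))'
python3 -m pendant '0.05 0 -2 0;0.1 0 -3.5 0;0 0 -4 0;0 -2 -4 0;0 -3.8 0 0;0 -4 0 0;0 -4 0 0;0 -4 0 0' >/dev/null;python3 -m pendant '0 -4 0 0;0 -4 0 0;0 -4 0 0;0 -4 0 0;0 -4 0 0;0 -4 0 0;0 -2 0 0;0 0 0 0' >/dev/null; python3 -c "$T"
```

```text
[0.0629 0.0383] [0.4178 0.3362 0.2398]
bottom z 0.1953 go [-0.29 -1.3  14.58] turn -61.64 tilt [0.0629 0.0383] F [-0.  -0.2 -2.1] down= [-0.069  0.025  0.997]
```

```bash
T='from h import *
print(tilt(),r.get_obs()["tcp_pos"].round(4));put("far",.05,(-.001,0,.0445))'
python3 -m pendant '4 0 0 0;4 0 0 0;4 0 0 0;4 0 0 0;3 0 0 0;0 0 0 0' >/dev/null;python3 -c "$T"; python3 -m pendant '0 0 0 -7;0 0 0 -7;0 0 0 -7;0 0 0 -7;0 0 0 -7;0 0 0 -7;0 0 0 -7;0 0 0 -7' >/dev/null; python3 -m pendant '0 0 0 -5;0 0 0 0;0 0 0 0' >/dev/null; python3 -c "$T"
```

```text
[0.0559 0.0302] [0.6036 0.3725 0.2524]
bottom z 0.2079 go [-19.08  -1.84  14.69] turn -61.18 tilt [0.0559 0.0302] F [ 0.2 -0.5 -1.4] down= [-0.061  0.018  0.998]
[0.0544 0.0086] [0.6056 0.3517 0.2552]
bottom z 0.2107 go [ -4.85 -18.68  15.05] turn 1.1 tilt [0.0544 0.0086] F [ 0.3 -0.9 -2.5] down= [-0.023 -0.05   0.998]
```

Turning at a larger radius cuts the tilt, so one more cycle.

```bash
T='from h import *
print(tilt(),r.get_obs()["tcp_pos"].round(4));put("far",.05,(-.001,0,.0445))'
python3 -m pendant '0 0 0 7;0 0 0 7;0 0 0 7;0 0 0 7;0 0 0 7;0 0 0 7;0 0 0 7;0 0 0 7' >/dev/null; python3 -m pendant '0 0 0 5;0 0 0 0;0 0 0 0' >/dev/null;python3 -c "$T"; python3 -m pendant '0 0 0 -7;0 0 0 -7;0 0 0 -7;0 0 0 -7;0 0 0 -7;0 0 0 -7;0 0 0 -7;0 0 0 -7' >/dev/null; python3 -m pendant '0 0 0 -5;0 0 0 0;0 0 0 0' >/dev/null; python3 -c "$T"
```

```text
[0.0538 0.0014] [0.6041 0.3433 0.258 ]
bottom z 0.2135 go [-18.5   -4.82  15.35] turn -62.49 tilt [0.0538 0.0014] F [-0.1 -0.1 -1.9] down= [-0.053 -0.009  0.999]
[ 0.0539 -0.0017] [0.6034 0.3398 0.2594]
bottom z 0.2149 go [ -3.63 -18.82  15.48] turn 0.54 tilt [ 0.0539 -0.0017] F [-0.1  0.1 -2.2] down= [-0.013 -0.052  0.999]
```

```bash
T='from h import *
print(tilt(),r.get_obs()["tcp_pos"].round(4));put("far",.005,(-.001,0,.0445))'
python3 -m pendant '-0.7 -3.7 0 0.5;-0.7 -3.8 0 0;-0.7 -3.8 1 0;-0.7 -3.8 2 0;-0.5 -2.8 3 0;0 0 3 0;0 0 0 0;0 0 0 0' >/dev/null;python3 -c "$T"
```

```text
[0.0612 0.0015] [0.4243 0.3587 0.1591]
bottom z 0.1147 go [-0.55 -0.88 10.93] turn -1.24 tilt [0.0612 0.0015] F [-0.3  0.9 -1.6] down= [-0.02  -0.058  0.998]
```

```bash
T='from h import *
print(tilt(),r.get_obs()["tcp_pos"].round(4));put("far",.005,(-.001,0,.0445));shot("w20")'
python3 -m pendant '-0.4 -0.6 1.5 -1.2;-0.1 -0.2 2.5 0;0 -0.1 2.5 0;0 -0.1 1.5 0;0 0 0 0' >/dev/null;python3 -c "$T"
```

```text
[0.0746 0.0118] [0.4288 0.3611 0.0862]
bottom z 0.0418 go [-0.88 -0.9   3.6 ] turn -0.67 tilt [0.0746 0.0118] F [ 0.  -0.1 -1.4] down= [-0.033 -0.068  0.997]
```

View pics/w20.png

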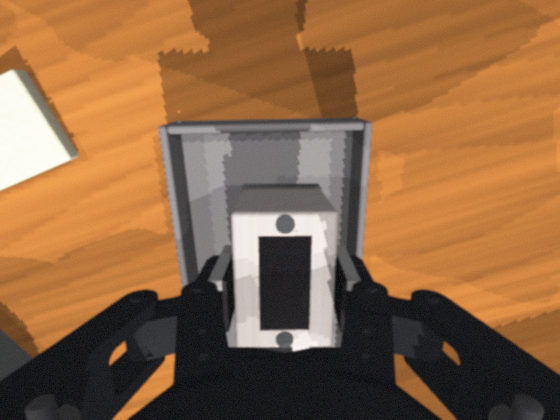

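```bash
T='from h import *
print(tilt(),r.get_obs()["tcp_pos"].round(4));put("far",.005,(-.001,0,.0445))'
python3 -m pendant '-0.8 -1 0.4 -0.6;-0.1 -0.3 0.4 0;0 0 0 0' >/dev/null;python3 -c "$T"
```

```text
[0.0833 0.0188] [0.4206 0.3593 0.0839]
bottom z 0.0396 go [-0.53 -0.21  3.43] turn -0.37 tilt [0.0833 0.0188] F [-0.2  0.1 -2.9] down= [-0.042 -0.074  0.996]
```

```bash
T='from h import *
print(tilt(),r.get_obs()["tcp_pos"].round(4));put("far",.005,(-.001,0,.0445))'
python3 -m pendant '-0.5 -0.25 0.9 -0.3;-0.1 -0.1 1 0;0 -0.1 0.6 0;0 0 0 0' >/dev/null;python3 -c "$T"
```

```text
[0.0889 0.0242] [0.4201 0.3573 0.0602]
bottom z 0.0158 go [-0.26 -0.07  1.07] turn -0.16 tilt [0.0889 0.0242] F [ 0.1 -0.2 -2.1] down= [-0.049 -0.078  0.996]
```

```bash
T='from h import *
print(tilt(),r.get_obs()["tcp_pos"].round(4));put("far",.005,(-.001,0,.0445))'
python3 -m pendant '-0.25 -0.1 0.4 0;0 0 0.3 0;0 0 0.15 0' >/dev/null;python3 -c "$T"
```

```text
[0.0904 0.0236] [0.4207 0.355  0.0517]
bottom z 0.0073 go [-0.01 -0.14  0.22] turn -0.21 tilt [0.0904 0.0236] F [ 0.3 -6.  24.9] down= [-0.049 -0.08   0.996]
```

```bash
python3 -m pendant '0 0 -0.05 0;0 0 0 0'; python3 -m pendant '0 0 0 0;0 0 0 0;0 0 0 0;0 0 0 0' 0; python3 -m pendant '0.1 0.16 -2 0;0.15 0.25 -3 0;0 0 -4 0;0 0 -4 0;0 2 -2 0;0 3.5 0 0;0 3.5 0 0;0 3 0 0'; python3 -c "
from h import *
shot('w21');print(tilt());f=r.grab_frame('side'); crop(f,150,140,180,120,4.2,'pics/sd21.png')
f=r.grab_frame('scene');cv2.imwrite('pics/s21.png',f['color'][:,:,::-1]);"
```

```text
clock: 64.08
tcp_pos: [0.4212, 0.3551, 0.0527]
orientation: [2.493, 1.849, 0.135]
contact_force: [0.2, 0.1, -1.7]
grip_width: 0.0427
clock: 64.42
tcp_pos: [0.422, 0.3558, 0.0529]
orientation: [2.493, 1.849, 0.138]
contact_force: [0.8, -0.1, -0.6]
grip_width: 0.0853
clock: 65.08
tcp_pos: [0.5231, 0.3226, 0.2194]
orientation: [2.481, 1.87, 0.135]
contact_force: [0.0, 0.8, -0.1]
grip_width: 0.0856
[0.0934 0.0254]
```

View pics/w21.png

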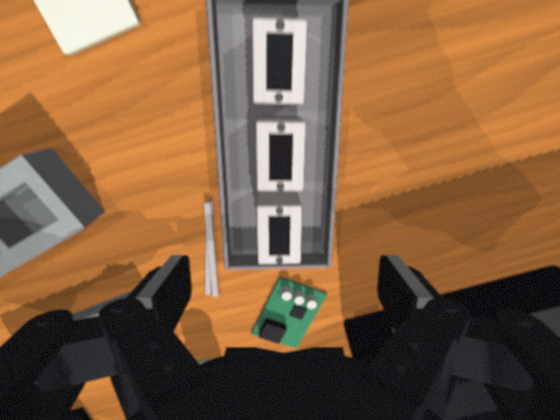

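View pics/sd21.png

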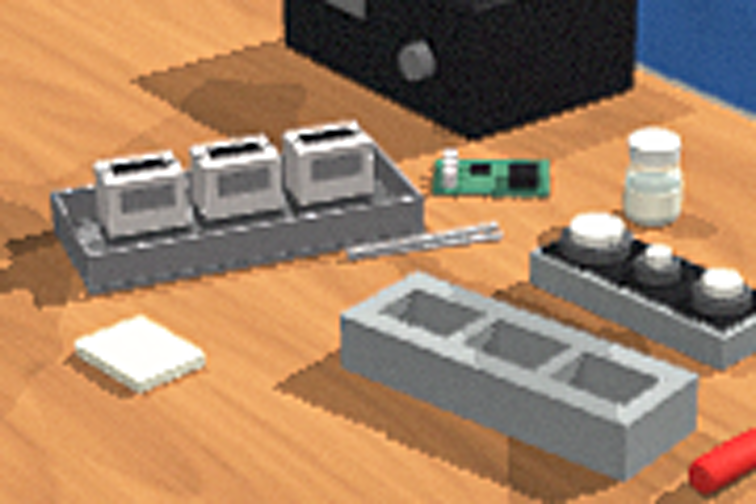

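View pics/s21.png

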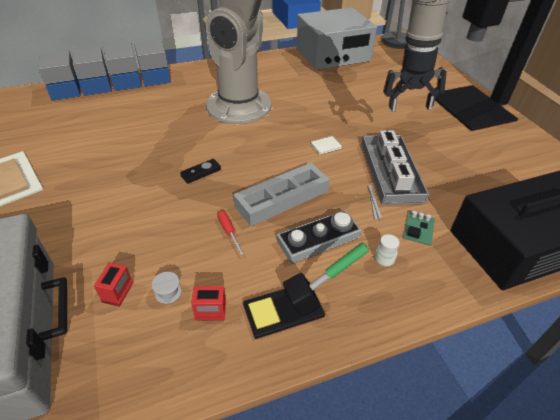

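All three modules stand upright in the tray at w21 (279,61), (281,157) and (279,235). The dock is empty, the bystanders and red look-alikes are where they started, and the gripper is clear.

```bash
python3 -m pendant '0 0 -2 0;0 0 0 0;0 0 0 0;0 0 0 0'; python3 -c "
from h import *
r.hand_in()"
```

```text
clock: 65.57
tcp_pos: [0.5181, 0.3215, 0.2362]
orientation: [2.484, 1.867, 0.125]
contact_force: [-0.5, 0.5, -0.2]
grip_width: 0.0855
the job is handed in; nothing more can be done
```

The job is handed in at 65.6 s, with every step done in the order asked.

- **Dock:** All three silver modules went fully home. Their undersides read about 7 mm above the bench, and the side view showed them level.
- **Keys:** With all three in, I pressed big, mid, then small, one at a time. Each stopped firmly at about 46 mm height, with 15, 8 and 30 N on the tool.
- **Tray:** I lifted the modules out and stood them on the tray floor. The last wrist, side and scene pictures show all three upright, the dock empty, and the bystanders and red look-alikes where they were.

Three checks were less clean:

- **Tool tilt:** The tool drifted up to about 5° off vertical over the run, and I could only partly undo it. The modules touched the tray floor slightly tilted and settled flat when released.
- **Push force:** The hardest push was about 50 N at the wrist, while seating the first module. It went through the held module, and the wrist limit is 120 N. I could not measure separately what the arm or gripper body pressed on.
- **Module knock:** I saw no sign of a module being knocked aside.

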